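# Fit a sensor coil, nest its shield cans and lock the bayonet cover

### The arm

A 6-joint arm with a two-finger parallel gripper is mounted at the origin on the work surface. World frame = base frame: x ahead of the robot, y to its left, z up, the work surface at z = 0. Lengths are in m, angles in rad, forces in N, time in s.
With the tool pointing down it reaches from about 0.35 to 0.725 m from the base axis. Payload 4.3 kg.
Tool frame: the origin (TCP) lies midway between the tips of the shut fingers; the grasp point (between the pads) lies 19 mm behind it; z points along the fingers, y is the line along which they close (so a half turn about z gives the same grasp; the last joint's range is limited). The gripper opens to 85 mm and grips with 20 to 120 N. Pads are 22 mm wide; open, the fingers measure 114 mm over their backs; the gripper's body (76 mm by 85 mm) begins 54 mm behind the grasp point. The pads swing forward as they close: fully open they stand 13 mm farther back than shut.
Start: joints at [1.17, 0.377, 0.081, 1.274, 0, 1.46], TCP at [0.165, 0.551, 0.208] pointing down, gripper open.
Joint ranges: [-2.72, 2.72], [-0.84, 1.66], [-1.02, 1.22], [-1.77, 2.12], [-1.37, 1.28], [-3.14, 3.14]. Speed limits (rad/s): [2.57, 2.57, 3.14, 3.14, 3.14, 3.14].

### API

Orientations are given as a 3x3 rotation matrix whose columns are the frame's x, y, z axes.
In Python, from rig import manip gives the robot as it stands.
- The arm moves only by the tool servo_tool, never from a script. Its argument "commands" is a list of rows, each a list of 7 numbers: the shift along the tool's x, y, z in units of 40 mm (1.0 is 40 mm), then the turn, a rotation vector about the tool's x, y, z in units of 5 degrees (1.0 is 5 degrees), then the finger opening in mm, from 0 to 85.4. In form: [[x, y, z, rx, ry, rz, jaw], ...]. A call has 1 to 8 rows; each row is the pose to reach, as a shift and turn from the pose commanded when the call began, along the tool's axes at that moment; what a row does not reach only later rows make up. A row lasts 1/10 s, in which the tool goes at most 50 mm and 8.59 degrees, less where a joint would pass 70% of its speed; a pose out of reach is approached as far as the arm can. A call with a gripper value outside its range is refused whole. The fingers move at their own pace and stop on an object; "force" is the grip in N (left out, the last holds). Time passes only in rows, so rows that repeat a pose let the fingers close. It gives the time, the measured TCP pose, the force, the opening and the grip force at its end, in the units of the state.
- manip.sense(): the state, without advancing time (a new reading comes with each control period).
- manip.capture(name): name is "scene" or "top"; returns a dict with "frame" (400x640x3 uint8, red, green, blue), "z_map" (400x640 float32, m along the optical axis (not along the pixel's ray), 0 where there is no reading), "K" (3x3 intrinsics, pixels), "rvec" (rotation vector, rad) and "tvec" (3), from world to camera coordinates, as OpenCV has them. Camera axes: x right, y down, z forward; pixel columns grow to the right and rows downward; lengths in m; the calibration is good to about 2 mm. A picture is of the moment at which its call begins.
- manip.job_done(): hands the job in; it is judged then, once.
The state is a dict: "clock": time; "joint_positions": joint angles; "joint_velocities": joint speeds; "tau": joint torques, N m; "eef_pos": TCP position; "tcp_rot": TCP orientation; "contact_force": force on the tool from outside, world axes, zero at the start; "torque": the same for the moment, N m; "width": finger opening in m; "grasp_force": force on a finger pad.
Only numpy, scipy, OpenCV 4.12 (cv2) and the standard library are available. Lean on these libraries where they do the work, as an engineer would, in place of code of your own. Each camera call takes 0.05 s, during which the arm holds its last target. There are 200 camera calls.

### The job

Set up a sensor coil for its low-field test: try the two coils on the pin of the test fixture, leave the one that slides fully down on the pin and put the one that sticks in the reject dish. Put every steel shield can mouth down over the coil, smallest first, so that they nest inside one another, each fully home on its own step. Then lower the bayonet cover over the nest with its lugs between the hooks, twist it clockwise (seen from above) under the hooks until the lugs drop into the locking notches, and let go; leave the other things on the bench alone.

Things in the scene. Friction and masses are not known exactly. Their poses are not given: they have to be found in the camera images.
- fixture: Fixed test fixture: black base disc 144 mm across, 16 mm thick; origin at the centre of its underside, z up. On it, in the middle, a white stepped boss (see seat) with a brass pin (see pin), and round these an aluminium bayonet ring with a track 46 to 60 mm from the axis, its top 23 mm above the underside, three notches and three hooks over them (see notch0 to notch2).
- seat (a point): On the axis at the base top, 16 mm above the underside; axes as the fixture's. White boss of four 6 mm steps with tapered edges, from below 57.4, 46.4, 35.4 and 24.4 mm across. Each step centres one can (inside 3.6 mm wider than its step): 66 mm can round the lowest, then 55, 44 and 33 mm, each on its own level whether or not the others are there.
- pin (a point): On the axis at the boss top, 40 mm above the fixture's underside: foot of the upright brass pin, 7 mm thick, 18 mm high, tip tapered over the last 5 mm.
- notch0 (a point): Floor centre of a locking notch, 51 mm from the axis, 16 mm above the underside, in the fixture's +x direction. The notch is 26 degrees wide and 7 mm deeper than the track. The hook's roof over it (underside 34, top 40 mm above the fixture's underside, 50 to 66 mm from the axis) covers from 13 degrees clockwise to 27 degrees anticlockwise of its centre.
- notch1 (a point): The same, 120 degrees anticlockwise (from above) of notch0. Each notch has a stop wall at its clockwise side, 13 to 21 degrees from its centre and 40 mm high, that ends the twist.
- notch2 (a point): The same, 240 degrees anticlockwise of notch0. The track is open above from 27 to 99 degrees anticlockwise of each notch centre: the lugs go in there, best about 63 degrees anticlockwise of the notches.
- coil_a_mid (a point): One of two white sensor coils, plain rings standing on end: outside 20 mm, 24 mm high, 20 g; this point is its centre, z along the hole. Same outside; one has an 11 mm hole that slides freely down the pin, home with its foot on the boss top; the other's hole, about 5 mm, sticks on the pin's tip, some 15 mm higher. Which is which must be found out.
- coil_b_mid (a point): The other white sensor coil, same outside as coil_a; this point is its centre, z along the hole.
- dish: Reject dish: fixed low black square dish 76 x 76 mm outside, walls 3 mm thick and 9 mm high, floor 3 mm thick; origin under its centre.
- cover_grip (a point): Centre of the cover's black bar handle: 62 mm long (cover's x), 16 mm thick (its y), 30 mm high, on the roof. Aluminium pot, mouth down: outside 85, inside 79 mm, 82 mm high, 4 mm roof, about 0.3 kg, heaviest at the rim. This point is on the axis, 97 mm above the rim, z up. With the lugs on the track the rim is 23 mm, dropped in the notches 16 mm above the fixture's underside.
- cover_lug (a point): Underside of the cover's lug in its +x direction, 51 mm from its axis, level with the rim. Three equal lugs at 0, 120 and 240 degrees reach 56 mm from the axis, 16 mm wide, 7 mm thick, undersides flush with the rim. Any lug may go in any notch.
- cover: The bayonet cover: origin at the centre of its open rim (underside), axes as cover_grip.
- module: Bystander: loose white rail module 58 x 70 x 61 mm with a grey knob; leave it where it is. Origin under its centre.
- panel_meter: Bystander: loose black panel meter 48 x 96 x 34 mm lying face up; leave it. Origin under its centre.
- capacitor: Bystander: loose black upright capacitor, 22 mm across and 34 mm high; leave it. Origin under its centre.
- can0_mid (a point): Plain steel shield can, round, closed top, mouth down: outside 33 mm, inside 28 mm, 36 mm high with a 3 mm roof, about 40 g; this point is its centre, half-way up, z up. May be absent (None). Home, its rim is 34 mm above the fixture's underside.
- can1_mid (a point): Plain steel shield can, round, closed top, mouth down: outside 44 mm, inside 39 mm, 48 mm high with a 3 mm roof, about 70 g; this point is its centre, half-way up, z up. May be absent (None). Home, its rim is 28 mm above the fixture's underside.
- can2_mid (a point): Plain steel shield can, round, closed top, mouth down: outside 55 mm, inside 50 mm, 60 mm high with a 3 mm roof, about 100 g; this point is its centre, half-way up, z up. May be absent (None). Home, its rim is 22 mm above the fixture's underside.
- can3_mid (a point): Plain steel shield can, round, closed top, mouth down: outside 66 mm, inside 61 mm, 72 mm high with a 3 mm roof, about 130 g; this point is its centre, half-way up, z up. May be absent (None). Home, its rim is 16 mm above the fixture's underside.
Things that resemble listed ones, but are neither listed nor needed, are in the scene too. What is shaped like the part that bears can2_mid but purple or turquoise is not meant.

How it is judged:
By the outcome, as a careful person would: the job done as asked, in the order asked, and still so for the second after the job is handed in, with the robot touching nothing.
Of can0, can1, can2, can3 only 3 to 4 are there at a start; the rules pass over those that are not, and their reading is None.
At some moment in a run one of cover may be knocked a few centimetres aside while the robot is not near it.
Once in a run the grip may slacken for a moment while it holds something.
It also fails if it takes over 208 s, if anything falls off the work surface, if the arm or the gripper's body presses on something with over 40 N, if the wrist force passes 120 N, or if a joint passes its speed limit or range.

## Working session

There is one attempt and no reset: what is moved stays moved. The work goes in short steps, Python scripts to look and compute and a tool call to move; the robot and the scene stay as the last step left them, time stands still between calls to the robot, and variables do not carry over. Pictures are saved under pics/ and viewed, at most 14 in all, crops included, and the job is handed in when it is done.

Besides the shell and the picture viewer there is one more tool, called after "Call:" in YAML: its name, and indented under it one key for each argument. servo_tool: Moves the arm, as the interface text tells. Its arguments: {"type":"object","properties":{"commands":{"type":"array","items":{"type":"array","items":{"type":"number"}}},"force":{"type":"number"}},"required":["commands"]}

```bash
ls; mkdir -p pics; python3 - <<'E'
from rig import manip
import cv2,numpy as np,pickle
s=manip.sense(); print({k:np.round(v,3).tolist() for k,v in s.items()})
for n in("scene","top"):
    c=manip.capture(n); pickle.dump(c,open(f'pics/{n}0.pkl','wb')); cv2.imwrite(f'pics/{n}0.png',c["frame"][:,:,::-1])
    print(n,c["K"].tolist(),c["rvec"],c["tvec"])
E
```

```text
pics
{'clock': 0.0, 'joint_positions': [1.17, 0.378, 0.08, 1.274, -0.0, 1.461], 'joint_velocities': [-0.001, 0.0, 0.001, 0.001, -0.0, -0.001], 'tau': [-0.002, -46.361, 26.988, 0.021, -0.0, -0.0], 'eef_pos': [0.165, 0.55, 0.207], 'tcp_rot': [[-0.958, 0.287, -0.001], [0.287, 0.958, -0.002], [0.0, -0.002, -1.0]], 'contact_force': [0.965, -0.09, 0.081], 'torque': [0.029, -0.021, 0.019], 'grasp_force': 0.0, 'width': 0.085}
scene [[382.3428555404977, 0.0, 318.96624031759757], [0.0, 382.3428555404977, 204.61829895239222], [0.0, 0.0, 1.0]] [ 1.6695324   1.57672458 -0.8625538 ] [-0.05955909 -0.24219453  1.39942299]
top [[516.9708065371979, 0.0, 310.40924505998265], [0.0, 516.9708065371979, 199.04133296385933], [0.0, 0.0, 1.0]] [ 2.10335493 -2.15850966  0.14258562] [0.04535742 0.5732781  1.24078055]
```

View pics/scene0.png

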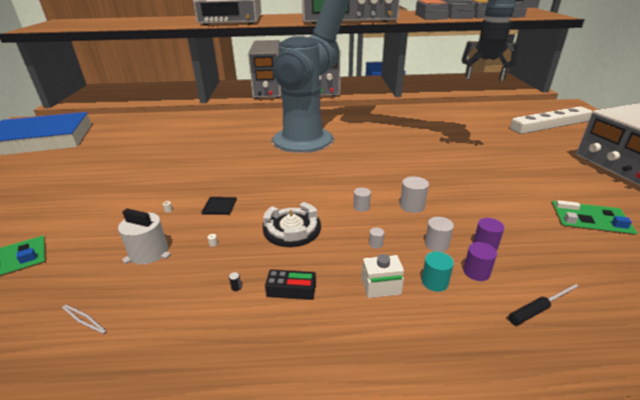

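View pics/top0.png

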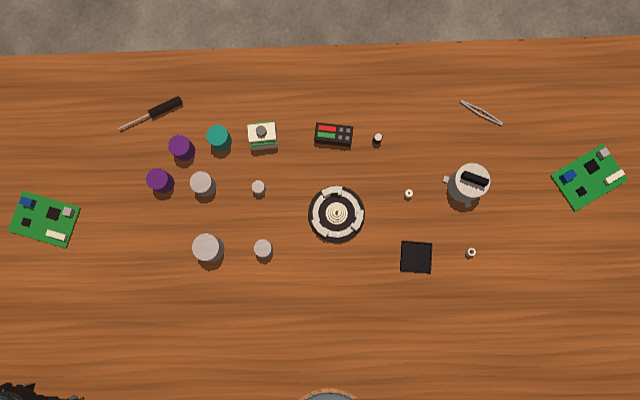

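The scene picture shows the fixture at (291,223), dish (220,205), coils (168,207) and (212,240), cover (143,237), and grey cans (377,237), (362,199), (439,234), (414,194). The top picture shows the fixture at (337,213), coils (409,194) and (471,253), dish (416,257), cover (470,185), and cans (258,187), (263,248), (201,184), (206,248), so all four cans are present.

```bash
cat > h.py <<'E'
from rig import manip
import cv2,numpy as np,pickle
def cap(n):
    c=manip.capture(n); c["R"]=cv2.Rodrigues(np.array(c["rvec"]))[0]; c["t"]=np.array(c["tvec"]).reshape(3); return c
def world(c):
    z=c["z_map"]; v,u=np.mgrid[0:z.shape[0],0:z.shape[1]]; K=c["K"]
    p=np.stack([(u-K[0][2])/K[0][0]*z,(v-K[1][2])/K[1][1]*z,z],-1)
    w=(p-c["t"])@c["R"]; w[z<=0]=np.nan; return w
def ray(c,uv,h):
    """pixel -> point on plane z=h"""
    K=np.array(c["K"]); d=c["R"].T@np.linalg.inv(K)@np.array([uv[0],uv[1],1.]); o=-c["R"].T@c["t"]
    return o+d*(h-o[2])/d[2]
def proj(c,p):
    q=np.array(c["K"])@(c["R"]@np.array(p)+c["t"]); return q[:2]/q[2]
def topface(c,w,xy,h,r,dh=.006):
    """points within r of xy at height h+-dh: centre of the mask's enclosing circle, rayed at plane h"""
    m=(abs(w[...,2]-h)<dh)&(np.hypot(w[...,0]-xy[0],w[...,1]-xy[1])<r)
    n,l,st,ce=cv2.connectedComponentsWithStats(m.astype(np.uint8))
    if n<2: return None
    k=1+np.argmax(st[1:,4]); cs=cv2.findContours((l==k).astype(np.uint8),cv2.RETR_EXTERNAL,cv2.CHAIN_APPROX_NONE)[0]
    hull=cv2.convexHull(cs[0]); M=cv2.moments(hull)
    ctr=(M['m10']/M['m00'],M['m01']/M['m00']) if M['m00']>0 else ce[k]
    p=ray(c,ctr,h); zz=np.nanmedian(w[l==k][:,2])
    return np.round(np.r_[p[:2],zz,st[k,4]],4)
E
python3 - <<'E'
from h import *
T=cap("top"); S=cap("scene")
px=dict(can0=(258,187,.036,.033),can1=(263,248,.048,.044),can2=(201,183,.06,.055),can3=(206,247,.072,.066),cA=(409,194,.024,.02),cB=(471,253,.024,.02),handle=(475,179,.112,.062),roof=(472,181,.082,.085),base=(337,213,.016,.144),pin=(337,213,.058,.007),hook=(337,213,.040,.132),dish=(416,257,.009,.076))
for n,c in(("top",T),("scene",S)):
    w=world(c)
    for k,(u,v,h,d) in px.items():
        p=ray(T,(u,v),h); print(n,k,topface(c,w,p,h,d*.5+.015,.004))
w=world(T); 
print(np.round(w[170:200:3,476,2],3), w[183,201],w[247,206], w[187,258],w[248,263])
im=lambda c,x0,y0,x1,y1,s:cv2.resize(c["frame"][y0:y1,x0:x1,::-1],None,fx=s,fy=s,interpolation=cv2.INTER_CUBIC)
a=im(T,395,180,495,264,4); b=im(T,297,172,377,256,4); cv2.imwrite('pics/a.png',np.hstack([a,b]))
E
```

```text
top can0 [6.104e-01 1.625e-01 3.650e-02 1.210e+02]
top can1 [4.550e-01 1.512e-01 4.810e-02 2.120e+02]
top can2 [6.217e-01 3.023e-01 6.010e-02 3.290e+02]
top can3 [4.597e-01 2.865e-01 7.210e-02 5.300e+02]
top cA [ 5.851e-01 -2.168e-01  2.360e-02  4.400e+01]
top cB [ 4.342e-01 -3.628e-01  2.370e-02  3.400e+01]
top handle [ 6.033e-01 -3.608e-01  1.115e-01  1.570e+02]
top roof [ 6.03e-01 -3.61e-01  8.17e-02  6.35e+02]
top base [ 5.408e-01 -3.310e-02  1.610e-02  6.470e+02]
top pin [ 0.5396 -0.0329  0.0583  4.    ]
top hook [ 5.938e-01 -2.460e-02  3.960e-02  1.230e+02]
top dish [ 4.126e-01 -1.947e-01  8.400e-03  3.900e+01]
scene can0 [6.19e-01 1.60e-01 3.62e-02 1.18e+02]
scene can1 [4.639e-01 1.484e-01 4.810e-02 1.340e+02]
scene can2 [6.302e-01 2.997e-01 6.030e-02 3.130e+02]
scene can3 [4.685e-01 2.829e-01 7.220e-02 2.950e+02]
scene cA [ 5.932e-01 -2.189e-01  2.360e-02  4.300e+01]
scene cB [ 4.425e-01 -3.654e-01  2.330e-02  3.100e+01]
scene handle [ 6.125e-01 -3.620e-01  1.117e-01  1.460e+02]
scene roof [ 6.151e-01 -3.619e-01  8.220e-02  4.980e+02]
scene base [ 5.699e-01 -3.320e-02  1.630e-02  3.940e+02]
scene pin [ 0.5482 -0.0355  0.0555  6.    ]
scene hook [ 6.017e-01 -2.680e-02  4.010e-02  1.310e+02]
scene dish [ 4.355e-01 -2.314e-01  7.800e-03  1.330e+02]
[0.078 0.084 0.116 0.113 0.105 0.08  0.081 0.082 0.08  0.081] [0.62021097 0.30135053 0.05734845] [0.46014823 0.28482208 0.07030837] [0.60955468 0.16167043 0.0384384 ] [0.45587054 0.14993656 0.04423267]
```

View pics/a.png

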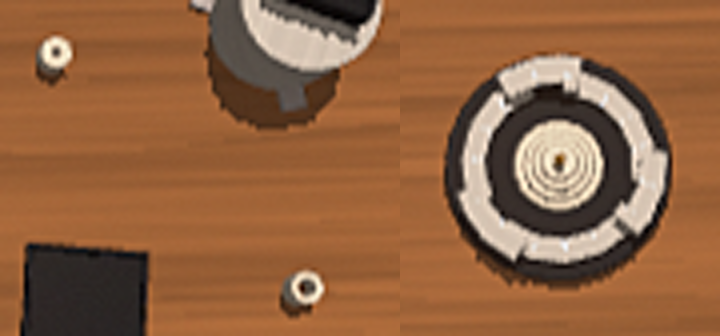

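Coil A (crop (56,52)) has a small hole and coil B (305,288) a larger one. I expect A to stick, so I'll try it first. Now moving over A.

Call:
servo_tool:
  commands:
    - [-15.5,-15.3,0,0,0,-3.34,45]
    - [-15.5,-15.3,0,0,0,-3.34,45]
    - [-15.5,-15.3,0,0,0,-3.34,45]
    - [-15.5,-15.3,0,0,0,-3.34,45]
    - [-15.5,-15.3,0,0,0,-3.34,45]
    - [-15.5,-15.3,0,0,0,-3.34,45]
    - [-15.5,-15.3,0,0,0,-3.34,45]
    - [-15.5,-15.3,0,0,0,-3.34,45]
  force: 30

```text
clock: 1.0
eef_pos: [0.3567, 0.1997, 0.208]
tcp_rot: [[-1.0, -0.001, 0.001], [-0.001, 1.0, 0.0], [-0.001, 0.0, -1.0]]
contact_force: [1.4, 1.1, 0.5]
width: 0.045
grasp_force: 0.0
```

```bash
cat >> h.py <<'E'
def rel(p,yaw=90.,s=None):
    """tool-axis units to world TCP p with the tool upright, its y axis at world angle yaw (deg)"""
    from scipy.spatial.transform import Rotation as Ro
    s=s or manip.sense(); R=np.array(s["tcp_rot"]); d=R.T@(np.array(p)-np.array(s["eef_pos"]))/.04
    best=None
    for y in (yaw,yaw+180):
        a=np.radians(y); yv=np.array([np.cos(a),np.sin(a),0]); z=np.array([0,0,-1.]); G=np.stack([np.cross(yv,z),yv,z],1)
        r=np.degrees(Ro.from_matrix(R.T@G).as_rotvec())/5
        if best is None or np.linalg.norm(r)<np.linalg.norm(best): best=r
    return np.round(np.r_[d,best],3).tolist()
E
python3 - <<'E'
from h import *
s=manip.sense(); print(s["clock"],s["eef_pos"],np.round(s["tcp_rot"],3).tolist())
print(rel([.585,-.217,.11]))
T=cap("top"); w=world(T)
p=np.array([.54,-.033])
d=w[...,:2]-p; r=np.hypot(d[...,0],d[...,1]); 
m=(w[...,2]>.037)&(w[...,2]<.044)&(r>.043)&(r<.075)
n,l,st,ce=cv2.connectedComponentsWithStats(m.astype(np.uint8))
for k in range(1,n):
    if st[k,4]<20: continue
    q=w[l==k]; print(st[k,4], np.round(q.mean(0),4))
    a=np.sort(np.degrees(np.arctan2(q[:,1]-p[1],q[:,0]-p[0]))%360); print(a[[0,1,-2,-1]] if np.ptp(a)<180 else np.sort((a+180)%360-180)[[0,1,-2,-1]])
c=np.array([.6035,-.3605]); d=w[...,:2]-c; r=np.hypot(d[...,0],d[...,1])
m=(w[...,2]>.003)&(w[...,2]<.012)&(r<.062)&(r>.043)
a=np.degrees(np.arctan2(d[m][:,1],d[m][:,0])); print("lug",np.histogram(a,36,(-180,180))[0])
m=(w[...,2]>.107)&(r<.05); q=w[m][:,:2]; print("handle",cv2.minAreaRect((q*1e3).astype(np.float32)))
E
```

```text
1.0 [0.35670137 0.1997484  0.20801153] [[-1.0, -0.001, 0.001], [-0.001, 1.0, 0.0], [-0.001, 0.0, -1.0]]
[-5.695, -10.425, 2.45, 0.003, 0.006, 0.012]
114 [ 0.5947 -0.0235  0.0401]
[-15.27738279 -14.6338965   34.55815682  34.96668691]
109 [ 0.5201 -0.0854  0.04  ]
[224.76737961 225.00481879 274.55454401 274.83761529]
108 [0.5037 0.0099 0.0401]
[105.07911328 106.50487666 155.09800791 155.41320907]
lug [16 11  3  8  6  3  0  2  0  0  0  0  0  0  0  0  0  1  0  1  2  5  0  6
 16 10  5  2  1  0  2  2  4  4  3  4]
handle ((603.578857421875, -361.410400390625), (61.7425537109375, 16.529117584228516), 67.14811706542969)
```

Call:
servo_tool:
  commands:
    - [-5.7,-10.4,2.4,0,0,0,45]
    - [-5.7,-10.4,2.4,0,0,0,45]
    - [-5.7,-10.4,2.4,0,0,0,45]
    - [-5.7,-10.4,2.4,0,0,0,45]
    - [-5.7,-10.4,2.4,0,0,0,45]
    - [-5.7,-10.4,2.4,0,0,0,45]
    - [-5.7,-10.4,2.4,0,0,0,45]
    - [-5.7,-10.4,2.4,0,0,0,45]

```text
clock: 1.85
eef_pos: [0.5456, -0.1437, 0.128]
tcp_rot: [[-1.0, -0.0, 0.0], [-0.0, 1.0, 0.0], [-0.0, 0.0, -1.0]]
contact_force: [-0.0, 0.5, 1.0]
width: 0.0449
grasp_force: 0.0
```

Call:
servo_tool:
  commands:
    - [0,0,0,0,0,0,45]
    - [0,0,0,0,0,0,45]

```text
clock: 2.05
eef_pos: [0.5446, -0.1425, 0.1276]
tcp_rot: [[-1.0, 0.001, -0.002], [0.001, 1.0, 0.001], [0.002, 0.001, -1.0]]
contact_force: [-1.0, -0.0, 1.5]
width: 0.0448
grasp_force: 0.0
```

```bash
python3 - <<'E'
from h import *
print(rel([.585,-.217,.11]), manip.sense()["eef_pos"])
ims=[]
for n in("top","scene"):
    c=cap(n); f=c["frame"].copy(); e=manip.sense()["eef_pos"]
    u=proj(c,e); v=proj(c,[.585,-.217,.0])
    for q in(u,v): cv2.drawMarker(f,tuple(int(round(i)) for i in q),(255,0,0),0,3,1)
    print(n,u,v); x,y=map(int,u); ims.append(cv2.resize(f[max(y-50,0):y+50,x-50:x+50,::-1],(400,400),interpolation=cv2.INTER_CUBIC))
cv2.imwrite('pics/b.png',np.hstack(ims))
E
```

```text
[-1.012, -1.861, 0.436, 0.013, -0.019, -0.014] [ 0.5446492  -0.14251803  0.12759366]
top [384.23609929 204.24699913] [407.08639344 194.96088497]
scene [241.74853488 185.62507989] [214.34186399 242.32849044]
```

View pics/b.png

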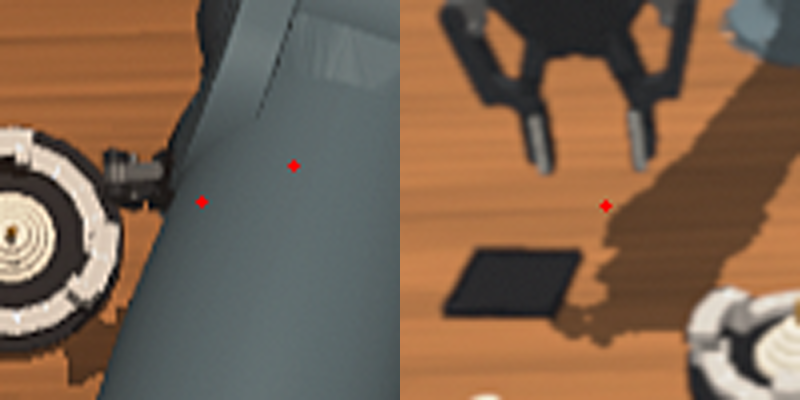

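The left half (top view) shows the arm hiding coil A and one fingertip at crop (135,180). The right half (scene view) shows the fingertips at crop (545,170) and (640,168), some px above the projected TCP (605,205). I'll compare them using depth.

```bash
python3 - <<'E'
from h import *
e=manip.sense()["eef_pos"]; print(e)
for n,box in(("scene",(215,130,265,182)),("top",(355,185,380,210))):
    c=cap(n); w=world(c); x0,y0,x1,y1=box; q=w[y0:y1,x0:x1].reshape(-1,3)
    q=q[(q[:,2]>.11)&(q[:,2]<.22)]
    for lo,hi in((.11,.13),(.13,.14),(.14,.15),(.15,.16),(.16,.18)):
        b=q[(q[:,2]>=lo)&(q[:,2]<hi)]
        for sg in(-1,1):
            bb=b[(b[:,1]-e[1])*sg>0]
            if len(bb): print(n,lo,sg,len(bb),"y",bb[:,1].min().round(4),bb[:,1].max().round(4),"x",bb[:,0].min().round(4),bb[:,0].max().round(4))
T=cap("top"); 
E
```

```text
[ 0.544297   -0.14097672  0.12851811]
scene 0.15 -1 8 y -0.1725 -0.1657 x 0.5421 0.5578
scene 0.15 1 7 y -0.1204 -0.1139 x 0.5467 0.5564
scene 0.16 -1 67 y -0.179 -0.1654 x 0.5343 0.5591
scene 0.16 1 53 y -0.1206 -0.107 x 0.539 0.5594
top 0.16 1 4 y -0.1114 -0.1044 x 0.5312 0.5376
```

Call:
servo_tool:
  commands:
    - [-1.1,-1.9,1.7,0,0,0,45]
    - [-1.1,-1.9,1.7,0,0,0,45]
    - [-1.1,-1.9,1.7,0,0,0,45]
    - [-1.1,-1.9,1.7,0,0,0,45]
    - [-1.1,-1.9,1.7,0,0,0,45]

```text
clock: 2.8
eef_pos: [0.5888, -0.2169, 0.0614]
tcp_rot: [[-1.0, -0.002, 0.0], [-0.002, 1.0, 0.001], [-0.0, 0.001, -1.0]]
contact_force: [-0.3, -0.2, 0.3]
width: 0.0452
grasp_force: 0.0
```

```bash
python3 - <<'E'
from h import *
for i in range(3):
    e=manip.sense()["eef_pos"]; print(e)
    c=cap("scene")
w=world(c); u=proj(c,e); x,y=map(int,u); f=c["frame"].copy(); cv2.drawMarker(f,(x,y),(255,0,0),0,3,1)
cv2.imwrite('pics/c.png',cv2.resize(f[y-50:y+35,x-50:x+50,::-1],None,fx=6,fy=6,interpolation=cv2.INTER_CUBIC)); print(x-50,y-50)
q=w[y-40:y+25,x-30:x+30].reshape(-1,3)
for lo,hi in((.01,.026),(.026,.05),(.05,.07),(.07,.08),(.08,.09),(.09,.1)):
    b=q[(q[:,2]>=lo)&(q[:,2]<hi)]
    for sg in(-1,1):
        bb=b[(b[:,1]-e[1])*sg>0]
        if len(bb): print(lo,sg,len(bb),"y",bb[:,1].min().round(4),bb[:,1].max().round(4),"x",bb[:,0].min().round(4),bb[:,0].max().round(4))
E
```

```text
[ 0.58877685 -0.21688496  0.06142974]
[ 0.5890873  -0.21686981  0.06197161]
[ 0.58928508 -0.21694244  0.06222794]
159 172
0.01 -1 50 y -0.2712 -0.217 x 0.3918 0.603
0.01 1 31 y -0.2169 -0.1947 x 0.4369 0.6013
0.026 -1 1 y -0.225 -0.225 x 0.5973 0.5973
0.026 1 1 y -0.2149 -0.2149 x 0.602 0.602
0.08 -1 1 y -0.2419 -0.2419 x 0.5899 0.5899
0.08 1 1 y -0.1905 -0.1905 x 0.5949 0.5949
0.09 -1 26 y -0.254 -0.2409 x 0.5832 0.6044
0.09 1 18 y -0.196 -0.1842 x 0.5954 0.6032
```

View pics/c.png

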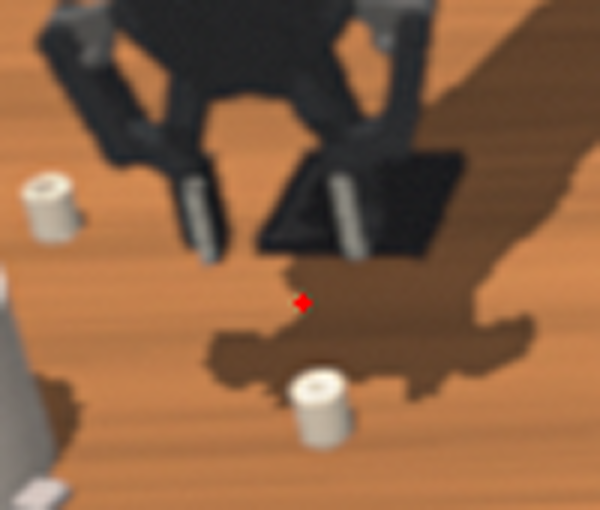

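Scene view: the fingertips are at crop (210,260) and (355,255), with coil A at (320,405) below and between them. The x and y line up, but the tips look higher than the TCP reading. I'll descend part way and recheck.

Call:
servo_tool:
  commands:
    - [0,0,0.5,0,0,0,45]
    - [0,0,1,0,0,0,45]
    - [0,0,1,0,0,0,45]

```text
clock: 3.25
eef_pos: [0.587, -0.2163, 0.019]
tcp_rot: [[-1.0, -0.002, -0.004], [-0.002, 1.0, 0.002], [0.004, 0.002, -1.0]]
contact_force: [-0.7, 1.7, -0.3]
width: 0.045
grasp_force: 0.0
```

```bash
python3 - <<'E'
from h import *
s=manip.sense(); e=s["eef_pos"]; print(e,s["contact_force"])
c=cap("scene"); w=world(c); u=proj(c,e); x,y=map(int,u); f=c["frame"].copy()
cv2.imwrite('pics/d.png',cv2.resize(f[y-60:y+30,x-50:x+50,::-1],None,fx=6,fy=6,interpolation=cv2.INTER_CUBIC)); print(x-50,y-60)
q=w[y-40:y+25,x-30:x+30].reshape(-1,3); q=q[(q[:,0]>.56)&(abs(q[:,1]-e[1])<.045)]
for lo,hi in((.005,.016),(.016,.026),(.026,.035),(.035,.045),(.045,.055),(.055,.07)):
    b=q[(q[:,2]>=lo)&(q[:,2]<hi)]
    for sg in(-1,1):
        bb=b[(b[:,1]-e[1])*sg>0]
        if len(bb): print(lo,sg,len(bb),"y",bb[:,1].min().round(4),bb[:,1].max().round(4),"x",bb[:,0].min().round(4),bb[:,0].max().round(4))
E
```

```text
[ 0.58695321 -0.21626193  0.01904072] [-0.70614852  1.70586813 -0.32841853]
163 176
0.005 -1 17 y -0.228 -0.2163 x 0.5958 0.6014
0.005 1 14 y -0.2161 -0.21 x 0.589 0.5998
0.016 -1 37 y -0.2291 -0.2164 x 0.5838 0.6011
0.016 1 19 y -0.2162 -0.2104 x 0.5833 0.5995
0.045 -1 22 y -0.2547 -0.2401 x 0.5822 0.6006
0.045 1 14 y -0.1959 -0.1842 x 0.5942 0.6003
0.055 -1 48 y -0.2545 -0.2405 x 0.5777 0.6015
0.055 1 43 y -0.1965 -0.1823 x 0.5807 0.6013
```

View pics/d.png

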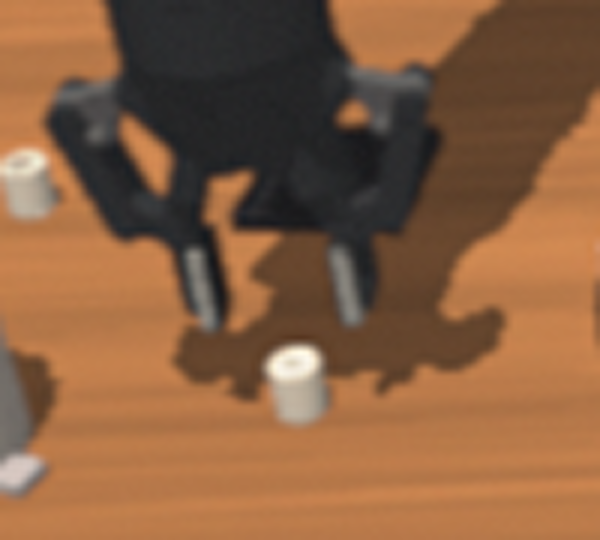

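Scene view: the tips at crop (210,325) and (350,320) are still about 27 mm above the TCP reading, and the coil top at (295,360) is just below them and slightly towards the camera. I'll correct by 2 mm and continue down, watching the force.

Call:
servo_tool:
  commands:
    - [-0.06,-0.04,0.2,0,0,0,45]
    - [-0.06,-0.04,0.4,0,0,0,45]
    - [-0.06,-0.04,0.4,0,0,0,45]

```text
clock: 3.6
eef_pos: [0.591, -0.2194, 0.0039]
tcp_rot: [[-1.0, -0.001, -0.001], [-0.001, 1.0, 0.001], [0.001, 0.001, -1.0]]
contact_force: [0.7, -0.6, -0.5]
width: 0.0447
grasp_force: 0.0
```

```bash
cat >> h.py <<'E'
def tips(c,e,near=.07):
    w=world(c); u,v=map(int,proj(c,e)); q=w[max(v-70,0):v+30,u-45:u+45].reshape(-1,3); q=q[(abs(q[:,0]-e[0])<.04)&(abs(q[:,1]-e[1])<near)&(q[:,2]>.003)]
    return q
E
python3 - <<'E'
from h import *
s=manip.sense(); e=s["eef_pos"]; print(e,s["contact_force"])
q=tips(cap("scene"),e)
for lo in np.arange(.005,.06,.008):
    b=q[(q[:,2]>=lo)&(q[:,2]<lo+.008)]
    for nm,bb in(("L",b[(b[:,1]-e[1])<-.016]),("coil",b[abs(b[:,1]-e[1])<.016]),("R",b[(b[:,1]-e[1])>.016])):
        if len(bb): print(lo.round(3),nm,len(bb),"y",bb[:,1].min().round(4),bb[:,1].max().round(4),"x",bb[:,0].min().round(4),bb[:,0].max().round(4))
E
```

```text
[ 0.59101259 -0.21938782  0.0038747 ] [ 0.68844091 -0.61231399 -0.52007725]
0.005 coil 28 y -0.2275 -0.2102 x 0.5896 0.6025
0.013 coil 21 y -0.2295 -0.2098 x 0.5905 0.6004
0.021 coil 42 y -0.229 -0.2099 x 0.5821 0.6015
0.029 L 12 y -0.2498 -0.2438 x 0.5841 0.6039
0.029 R 7 y -0.1976 -0.189 x 0.5939 0.6042
0.037 L 27 y -0.2561 -0.2432 x 0.5815 0.607
0.037 R 19 y -0.1987 -0.1851 x 0.5961 0.6049
0.045 L 25 y -0.2576 -0.2432 x 0.5826 0.6046
0.045 R 22 y -0.1978 -0.1853 x 0.5889 0.6071
0.053 L 26 y -0.2573 -0.2438 x 0.5828 0.6063
0.053 R 29 y -0.1985 -0.1852 x 0.5876 0.6054
```

Call:
servo_tool:
  commands:
    - [0.02,0,0.2,0,0,0,45]
    - [0.02,0,0.4,0,0,0,45]
    - [0.02,0,0.4,0,0,0,45]
  force: 30

```text
clock: 3.95
eef_pos: [0.5893, -0.2191, -0.0131]
tcp_rot: [[-1.0, -0.001, -0.002], [-0.001, 1.0, 0.001], [0.002, 0.001, -1.0]]
contact_force: [-0.0, -0.1, 0.2]
width: 0.0446
grasp_force: 0.0
```

Call:
servo_tool:
  commands:
    - [0,0,0,0,0,0,10]
    - [0,0,0,0,0,0,10]
    - [0,0,0,0,0,0,10]
    - [0,0,0,0,0,0,10]
    - [0,0,0,0,0,0,10]
    - [0,0,0,0,0,0,10]
  force: 30

```text
clock: 4.55
eef_pos: [0.5907, -0.2197, -0.0113]
tcp_rot: [[-1.0, -0.001, 0.0], [-0.001, 1.0, -0.0], [-0.0, -0.0, -1.0]]
contact_force: [-0.4, -1.3, 0.6]
width: 0.0183
grasp_force: 29.3
```

```bash
python3 - <<'E'
from h import *
s=manip.sense(); e=s["eef_pos"]; print(e,s["contact_force"],s["width"])
q=tips(cap("scene"),e)
for lo in np.arange(.003,.04,.006):
    b=q[(q[:,2]>=lo)&(q[:,2]<lo+.006)]
    for nm,bb in(("L",b[(b[:,1]-e[1])<-.011]),("coil",b[abs(b[:,1]-e[1])<.011]),("R",b[(b[:,1]-e[1])>.011])):
        if len(bb): print(lo.round(3),nm,len(bb),"y",bb[:,1].min().round(4),bb[:,1].max().round(4),"x",bb[:,0].min().round(4),bb[:,0].max().round(4))
E
```

```text
[ 0.59072609 -0.21967322 -0.0112875 ] [-0.35980969 -1.3475035   0.62785164] 0.01830563646148547
0.003 L 1 y -0.2736 -0.2736 x 0.5948 0.5948
0.003 coil 13 y -0.2285 -0.2133 x 0.5932 0.6018
0.003 R 5 y -0.1914 -0.1504 x 0.5517 0.6003
0.009 L 2 y -0.2312 -0.2307 x 0.5946 0.5999
0.009 coil 17 y -0.2269 -0.2104 x 0.5975 0.6024
0.009 R 1 y -0.2076 -0.2076 x 0.6027 0.6027
0.015 L 11 y -0.2418 -0.2309 x 0.5941 0.6047
0.015 coil 17 y -0.229 -0.2087 x 0.5965 0.6048
0.015 R 5 y -0.207 -0.2053 x 0.597 0.6031
0.021 L 14 y -0.2435 -0.2308 x 0.5863 0.6037
0.021 coil 37 y -0.2305 -0.2088 x 0.5829 0.6027
0.021 R 11 y -0.208 -0.1992 x 0.5856 0.603
0.027 L 18 y -0.2443 -0.2307 x 0.5839 0.6062
0.027 coil 7 y -0.2305 -0.2094 x 0.5978 0.6047
0.027 R 14 y -0.207 -0.1989 x 0.5869 0.6041
0.033 L 16 y -0.2438 -0.231 x 0.5835 0.6052
0.033 coil 3 y -0.2129 -0.2109 x 0.6014 0.6024
0.033 R 14 y -0.2083 -0.1992 x 0.5889 0.6042
0.039 L 21 y -0.2447 -0.2307 x 0.5832 0.6048
0.039 coil 5 y -0.2306 -0.2099 x 0.6001 0.6038
0.039 R 13 y -0.2079 -0.199 x 0.5861 0.6039
```

Call:
servo_tool:
  commands:
    - [0,0,-1,0,0,0,10]
    - [0,0,-2,0,0,0,10]
    - [1.14,4.63,-2,0,0,0,10]
    - [1.14,4.63,-2,0,0,0,10]
    - [1.14,4.63,-2,0,0,0,10]
    - [1.14,4.63,-2,0,0,0,10]
    - [1.14,4.63,-2,0,0,0,10]
    - [1.14,4.63,-2,0,0,0,10]
  force: 60

```text
clock: 5.4
eef_pos: [0.5448, -0.0338, 0.0687]
tcp_rot: [[-1.0, -0.003, 0.0], [-0.003, 1.0, -0.0], [-0.0, -0.0, -1.0]]
contact_force: [0.5, 0.3, -0.1]
width: 0.0165
grasp_force: 58.7
```

```bash
python3 - <<'E'
from h import *
from scipy.optimize import least_squares
s=manip.sense(); e=s["eef_pos"]; print(e,s["contact_force"],s["width"])
c=cap("scene"); pickle.dump(c,open('pics/s1.pkl','wb')); w=world(c)
p=np.array([.548,-.0355]); d=w[...,:2]-p; r=np.hypot(d[...,0],d[...,1])
m=(w[...,2]>.037)&(w[...,2]<.043)&(r>.043)&(r<.075)
n,l,st,ce=cv2.connectedComponentsWithStats(m.astype(np.uint8))
H=[]
for k in range(1,n):
    if st[k,4]>40: q=w[l==k]; H.append(q.mean(0)); print(st[k,4],np.round(q.mean(0),4))
print("axis",np.mean(H,0))
for nm,h in(("step",.022),("step",.028),("step",.034),("top",.040)):
    print(nm,h,topface(c,w,p,h,.035,.0025))
print("pin",topface(c,w,p,.055,.015,.005))
f=c["frame"]; u,v=map(int,proj(c,[.548,-.0355,.05])); cv2.imwrite('pics/e.png',cv2.resize(f[v-55:v+30,u-50:u+50,::-1],None,fx=6,fy=6,interpolation=cv2.INTER_CUBIC)); print(u-50,v-55)
q=tips(c,e)
for lo in np.arange(.062,.12,.006):
    b=q[(q[:,2]>=lo)&(q[:,2]<lo+.006)]
    if len(b): print(lo.round(3),len(b),"y",b[:,1].min().round(4),b[:,1].max().round(4),"x",b[:,0].min().round(4),b[:,0].max().round(4))
E
```

```text
[ 0.5447523  -0.03376817  0.06874769] [ 0.54269635  0.25419854 -0.09128544] 0.016548981501206452
97 [0.5103 0.0075 0.0399]
97 [ 0.5262 -0.0879  0.0401]
126 [ 0.602  -0.0265  0.0402]
axis [ 0.54618126 -0.03562621  0.04005614]
step 0.022 [ 5.518e-01 -2.200e-02  2.230e-02  3.900e+01]
step 0.028 [ 5.506e-01 -3.480e-02  2.820e-02  7.300e+01]
step 0.034 [ 5.487e-01 -3.550e-02  3.430e-02  5.200e+01]
top 0.04 [ 5.466e-01 -3.610e-02  4.000e-02  3.800e+01]
pin [ 0.5462 -0.0356  0.0539  9.    ]
240 157
0.074 1 y -0.0434 -0.0434 x 0.5484 0.5484
0.08 17 y -0.0456 -0.0267 x 0.5454 0.5574
0.086 14 y -0.0453 -0.0286 x 0.5472 0.5554
0.092 24 y -0.0489 -0.0214 x 0.5492 0.5578
0.098 53 y -0.0558 -0.0165 x 0.5356 0.5582
0.104 42 y -0.0575 -0.0139 x 0.5398 0.5592
0.11 23 y -0.057 -0.0159 x 0.5504 0.559
0.116 29 y -0.0566 -0.0156 x 0.5522 0.5608
```

View pics/e.png

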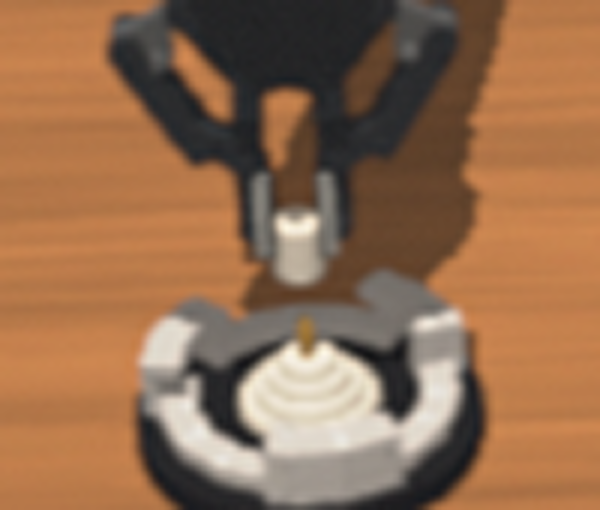

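```bash
python3 - <<'E'
from h import *
c=pickle.load(open('pics/s1.pkl','rb')); f=c["frame"].astype(int)
for z in(.045,.055,.075,.085,.095): print(z,proj(c,[.5468,-.0358,z]).round(2))
# coil rows intensity centroid
for r in range(192,205):
    row=f[r,280:300]; m=(row.min(1)>165)&(np.ptp(row,axis=1)<60); print(r,np.flatnonzero(m)+280, end='; ')
print()
for r in range(208,217):
    row=f[r,282:300]; m=(row[:,0]-row[:,2]>45)&(row[:,0]<190); print(r,np.flatnonzero(m)+282, end='; ')
E
```

```text
0.045 [290.08 214.4 ]
0.055 [289.84 210.97]
0.075 [289.35 203.98]
0.085 [289.1  200.42]
0.095 [288.84 196.82]
192 []; 193 [287 290 291 292]; 194 [286 287 288 289 290 291 292]; 195 [287 288 289 290 291]; 196 [287 288 289 290 291]; 197 []; 198 []; 199 []; 200 []; 201 []; 202 []; 203 []; 204 []; 
208 []; 209 []; 210 [290 291]; 211 [289 290 291]; 212 [289 290 291 292]; 213 [289 290 291 292]; 214 [290 291]; 215 [290 291]; 216 [];
```

In the scene crop the coil (297,245) hangs centred above the brass pin (306,335), about 1 mm off. I'll lower it in small steps as the trial.

Call:
servo_tool:
  commands:
    - [0,0.02,0.4,0,0,0,10]
    - [0,0.02,0.55,0,0,0,10]
    - [0,0.02,0.6,0,0,0,10]
    - [0,0.02,0.65,0,0,0,10]
    - [0,0.02,0.7,0,0,0,10]
  force: 40

```text
clock: 5.95
eef_pos: [0.5454, -0.0337, 0.0419]
tcp_rot: [[-1.0, -0.0, 0.001], [-0.0, 1.0, 0.001], [-0.001, 0.001, -1.0]]
contact_force: [-5.3, 3.6, 16.9]
width: 0.0171
grasp_force: 60.4
```

Call:
servo_tool:
  commands:
    - [0,0,0.05,0,0,0,10]
    - [0,0,0.1,0,0,0,10]
    - [0,0,0.1,0,0,0,10]
  force: 40

```text
clock: 6.25
eef_pos: [0.5455, -0.0336, 0.0395]
tcp_rot: [[-1.0, -0.001, 0.002], [-0.001, 1.0, 0.001], [-0.002, 0.001, -1.0]]
contact_force: [-7.3, 3.1, 19.0]
width: 0.0172
grasp_force: 60.6
```

It stuck at the pin's tip (17–19 N, foot about 12 mm above home), so coil A is the reject. It goes to the dish.

Call:
servo_tool:
  commands:
    - [0,0,-0.5,0,0,0,10]
    - [0,0,-1,0,0,0,10]
    - [2.79,-4.88,-1,0,0,0,10]
    - [2.79,-4.88,-1,0,0,0,10]
    - [2.79,-4.88,-1,0,0,0,10]
    - [2.79,-4.88,-1,0,0,0,10]
    - [2.79,-4.88,-1,0,0,0,10]
    - [2.79,-4.88,-1,0,0,0,10]
  force: 40

```text
clock: 7.05
eef_pos: [0.4321, -0.2326, 0.077]
tcp_rot: [[-1.0, 0.005, 0.0], [0.005, 1.0, -0.002], [-0.0, -0.002, -1.0]]
contact_force: [0.5, 0.6, -0.2]
width: 0.017
grasp_force: 58.7
```

```bash
python3 - <<'E'
from h import *
s=manip.sense(); e=s["eef_pos"]; print(e,s["width"])
c=cap("scene"); w=world(c); f=c["frame"].astype(int)
m=(f.max(-1)<60)&(w[...,2]<.015)&(abs(w[...,0]-.435)<.08)&(abs(w[...,1]+.23)<.08)
n,l,st,ce=cv2.connectedComponentsWithStats(m.astype(np.uint8)); k=1+np.argmax(st[1:,4]); q=w[l==k]; print(st[k],q.min(0),q.max(0))
q=tips(c,e)
for lo in np.arange(.06,.12,.006):
    b=q[(q[:,2]>=lo)&(q[:,2]<lo+.006)]
    if len(b): print(lo.round(3),len(b),"y",b[:,1].min().round(4),b[:,1].max().round(4),"x",b[:,0].min().round(4),b[:,0].max().round(4))
E
```

```text
[ 0.43213647 -0.23262157  0.07704894] 0.017032417132796893
[202 197  35  17 463] [ 0.38894715 -0.26961286 -0.00162876] [ 0.47452397 -0.19157741  0.01189755]
0.084 2 y -0.2425 -0.2293 x 0.4357 0.4376
0.09 15 y -0.2447 -0.225 x 0.4312 0.4426
0.096 15 y -0.2427 -0.2255 x 0.4373 0.4444
0.102 26 y -0.2478 -0.2158 x 0.4374 0.4453
0.108 53 y -0.2555 -0.2125 x 0.4224 0.4454
0.114 30 y -0.2569 -0.2128 x 0.4266 0.4474
```

Call:
servo_tool:
  commands:
    - [0,0.1,1,0,0,0,10]
    - [0,0.1,1.8,0,0,0,10]
    - [0,0.1,2.0,0,0,0,10]
    - [0,0.1,2.06,0,0,0,10]
    - [0,0.1,2.06,0,0,0,10]

```text
clock: 7.6
eef_pos: [0.4343, -0.225, -0.005]
tcp_rot: [[-1.0, -0.002, 0.001], [-0.002, 1.0, -0.001], [-0.001, -0.001, -1.0]]
contact_force: [-0.0, -0.9, -0.4]
width: 0.0172
grasp_force: 58.7
```

Call:
servo_tool:
  commands:
    - [0,0,0,0,0,0,38]
    - [0,0,0,0,0,0,38]
    - [0,0,0,0,0,0,38]
    - [0,0,0,0,0,0,38]
    - [0,0,-1.2,0,0,0,38]
    - [0,0,-2,0,0,0,38]
    - [0,0,-2,0,0,0,38]

```text
clock: 8.3
eef_pos: [0.4368, -0.2274, 0.0788]
tcp_rot: [[-1.0, -0.001, 0.007], [-0.001, 1.0, -0.005], [-0.007, -0.005, -1.0]]
contact_force: [0.6, -0.3, -0.8]
width: 0.0378
grasp_force: 0.0
```

```bash
python3 - <<'E'
from h import *
s=manip.sense(); e=s["eef_pos"]; print(e,s["width"])
c=cap("scene"); w=world(c)
print("A in dish",topface(c,w,e,.027,.04,.005))
p=topface(c,w,(.4425,-.3654),.024,.03,.004); print("B",p)
print(rel([p[0]-.002,p[1]+.0005,.06]))
E
```

```text
[ 0.436766   -0.22735827  0.07879985] 0.037826169118311825
A in dish [ 4.389e-01 -2.273e-01  2.650e-02  3.300e+01]
B [ 4.424e-01 -3.656e-01  2.300e-02  3.100e+01]
[-0.118, -3.464, 0.428, -0.038, 0.057, 0.006]
```

Call:
servo_tool:
  commands:
    - [-0.08,-3.44,0.4,0,0,0,42]
    - [-0.08,-3.44,0.8,0,0,0,42]
    - [-0.08,-3.44,1,0,0,0,42]
    - [-0.08,-3.44,1,0,0,0,42]
    - [-0.08,-3.44,1,0,0,0,42]
    - [-0.08,-3.44,1,0,0,0,42]

```text
clock: 8.95
eef_pos: [0.436, -0.361, 0.0334]
tcp_rot: [[-1.0, -0.001, -0.001], [-0.001, 1.0, 0.002], [0.001, 0.002, -1.0]]
contact_force: [0.0, 0.4, 0.5]
width: 0.0418
grasp_force: 0.0
```

```bash
cat >> h.py <<'E'
def fing(c,e,zlo,zhi,gap):
    """finger centre from the scene depth: inner faces in y, front face in x"""
    q=tips(c,e,.09); b=q[(q[:,2]>zlo)&(q[:,2]<zhi)]; L=b[b[:,1]<e[1]-gap]; R=b[b[:,1]>e[1]+gap]
    if len(L)<4 or len(R)<4: return None
    return np.round([np.percentile(np.r_[L[:,0],R[:,0]],96)-.011,(np.percentile(L[:,1],97)+np.percentile(R[:,1],3))/2, q[q[:,2]>zlo][:,2].min()],4), (len(L),len(R))
E
python3 - <<'E'
from h import *
s=manip.sense(); e=s["eef_pos"]; print(e,s["width"])
c=cap("scene"); w=world(c); print(fing(c,e,.05,.1,.014)); print(topface(c,w,(.4425,-.3654),.024,.03,.004))
E
```

```text
[ 0.43595929 -0.36098157  0.03343402] 0.04176030178185055
(array([ 0.4388, -0.3623,  0.0593]), (113, 94))
[ 4.430e-01 -3.655e-01  2.310e-02  3.200e+01]
```

Call:
servo_tool:
  commands:
    - [-0.1,-0.08,0,0,0,0,42]
    - [-0.1,-0.08,0.5,0,0,0,42]
    - [-0.1,-0.08,1.0,0,0,0,42]
    - [-0.1,-0.08,1.12,0,0,0,42]
    - [-0.1,-0.08,1.12,0,0,0,42]

```text
clock: 9.5
eef_pos: [0.4404, -0.3647, -0.011]
tcp_rot: [[-1.0, -0.002, -0.001], [-0.002, 1.0, 0.001], [0.001, 0.001, -1.0]]
contact_force: [-0.7, 0.5, -0.0]
width: 0.0421
grasp_force: 0.0
```

Call:
servo_tool:
  commands:
    - [0,0,0,0,0,0,10]
    - [0,0,0,0,0,0,10]
    - [0,0,0,0,0,0,10]
    - [0,0,0,0,0,0,10]
    - [0,0,0,0,0,0,10]
    - [0,0,-0.5,0,0,0,10]
    - [0,0,-1.5,0,0,0,10]
    - [0,0,-2,0,0,0,10]
  force: 40

```text
clock: 10.3
eef_pos: [0.4416, -0.3668, 0.0722]
tcp_rot: [[-1.0, -0.001, 0.002], [-0.001, 1.0, -0.002], [-0.002, -0.002, -1.0]]
contact_force: [0.4, -0.6, 0.3]
width: 0.0175
grasp_force: 39.2
```

```bash
python3 - <<'E'
from h import *
s=manip.sense(); e=s["eef_pos"]; print(e,s["width"])
print(rel([.5445,-.0335,.072]))
E
```

```text
[ 0.44162022 -0.36684794  0.07218667] 0.017474541746542817
[-2.577, 8.332, -0.009, -0.027, 0.026, 0.006]
```

Call:
servo_tool:
  commands:
    - [-2.58,8.33,0,0,0,0,10]
    - [-2.58,8.33,0,0,0,0,10]
    - [-2.58,8.33,0,0,0,0,10]
    - [-2.58,8.33,0,0,0,0,10]
    - [-2.58,8.33,0,0,0,0,10]
    - [-2.58,8.33,0,0,0,0,10]
    - [-2.58,8.33,0,0,0,0,10]
    - [-2.58,8.33,0,0,0,0,10]

```text
clock: 11.1
eef_pos: [0.545, -0.027, 0.0697]
tcp_rot: [[-1.0, -0.009, 0.002], [-0.009, 1.0, 0.002], [-0.002, 0.002, -1.0]]
contact_force: [-0.1, -0.5, -1.0]
width: 0.0176
grasp_force: 39.2
```

Call:
servo_tool:
  commands:
    - [0,0,0,0,0,0,10]

```text
clock: 11.2
eef_pos: [0.5438, -0.0315, 0.0694]
tcp_rot: [[-1.0, -0.003, 0.0], [-0.003, 1.0, -0.001], [-0.0, -0.001, -1.0]]
contact_force: [0.4, -0.1, 0.5]
width: 0.0176
grasp_force: 39.2
```

```bash
python3 - <<'E'
from h import *
c=cap("scene");s=manip.sense(); e=s["eef_pos"]; print(e,s["width"])
f=c["frame"].astype(int); w=world(c); print(fing(c,e,.09,.13,.008))
for z in(.05,.08,.1,.107): print(z,proj(c,[.5468,-.0345,z]).round(2))
for r in range(188,205):
    row=f[r,278:302]; m=(row.min(1)>140)&(np.ptp(row,axis=1)<60); a=np.flatnonzero(m)+278; print(r,(a.min(),a.max()) if len(a) else '', end='; ')
print()
for r in range(208,217):
    row=f[r,282:300]; m=(row[:,0]-row[:,2]>45)&(row[:,0]<190); print(r,np.flatnonzero(m)+282, end='; ')
print(topface(c,w,e,.107,.025,.004),topface(c,w,e,.04,.02,.0025))
E
```

```text
[ 0.54356763 -0.03262203  0.06940456] 0.017801151021009036
(array([ 0.5472, -0.0332,  0.09  ]), (82, 72))
0.05 [290.5  212.67]
0.08 [289.77 202.19]
0.1 [289.28 194.98]
0.107 [289.1  192.42]
188 ; 189 ; 190 ; 191 ; 192 ; 193 (np.int64(288), np.int64(293)); 194 (np.int64(287), np.int64(293)); 195 (np.int64(287), np.int64(293)); 196 (np.int64(288), np.int64(292)); 197 (np.int64(288), np.int64(292)); 198 (np.int64(288), np.int64(293)); 199 (np.int64(288), np.int64(293)); 200 (np.int64(288), np.int64(293)); 201 (np.int64(288), np.int64(293)); 202 (np.int64(288), np.int64(292)); 203 ; 204 ; 
208 []; 209 []; 210 [290 291]; 211 [289 290 291]; 212 [289 290 291 292]; 213 [289 290 291 292]; 214 [290 291]; 215 [290 291]; 216 []; [ 0.5525 -0.0466  0.1059 24.    ] [ 5.47e-01 -3.55e-02  4.00e-02  4.10e+01]
```

Call:
servo_tool:
  commands:
    - [0,-0.03,0.3,0,0,0,10]
    - [0,-0.03,0.5,0,0,0,10]
    - [0,-0.03,0.6,0,0,0,10]
    - [0,-0.03,0.7,0,0,0,10]
    - [0,-0.03,0.8,0,0,0,10]
    - [0,-0.03,0.8,0,0,0,10]

```text
clock: 11.85
eef_pos: [0.5441, -0.0339, 0.037]
tcp_rot: [[-1.0, -0.0, 0.001], [-0.0, 1.0, 0.0], [-0.001, 0.0, -1.0]]
contact_force: [2.8, 0.8, -1.7]
width: 0.0178
grasp_force: 39.1
```

Call:
servo_tool:
  commands:
    - [0,0,0.06,0,0,0,10]
    - [0,0,0.12,0,0,0,10]
    - [0,0,0.18,0,0,0,10]
    - [0,0,0.18,0,0,0,10]

```text
clock: 12.25
eef_pos: [0.5445, -0.0336, 0.0308]
tcp_rot: [[-1.0, -0.001, 0.002], [-0.001, 1.0, 0.0], [-0.002, 0.0, -1.0]]
contact_force: [2.2, 0.4, 3.4]
width: 0.0179
grasp_force: 39.6
```

Coil B slid right down. I'll release it, lift and check.

Call:
servo_tool:
  commands:
    - [0,0,0,0,0,0,36]
    - [0,0,0,0,0,0,36]
    - [0,0,0,0,0,0,36]
    - [0,0,-0.6,0,0,0,45]
    - [0,0,-1.5,0,0,0,52]
    - [-1.8,4.85,-2,0,0,0,52]
    - [-1.8,4.85,-2,0,0,0,52]
    - [-1.8,4.85,-2,0,0,0,52]

```text
clock: 13.05
eef_pos: [0.5956, 0.1073, 0.1049]
tcp_rot: [[-1.0, 0.001, -0.0], [0.001, 1.0, -0.0], [0.0, -0.0, -1.0]]
contact_force: [0.8, -1.2, 0.2]
width: 0.0517
grasp_force: 0.0
```

Call:
servo_tool:
  commands:
    - [0,0,0,0,0,0,52]
    - [0,0,0,0,0,0,52]

```text
clock: 13.25
eef_pos: [0.5951, 0.1072, 0.1041]
tcp_rot: [[-1.0, -0.003, -0.001], [-0.003, 1.0, -0.001], [0.001, -0.001, -1.0]]
contact_force: [-0.3, -0.4, -0.1]
width: 0.0523
grasp_force: 0.0
```

```bash
python3 - <<'E'
from h import *
s=manip.sense(); e=s["eef_pos"]; print(e,s["width"])
c=cap("scene"); w=world(c); print("coilB",topface(c,w,(.547,-.0355),.064,.02,.006)); print(fing(c,e,.07,.16,.02))
print("can0",topface(c,w,(.619,.16),.036,.03,.003)); print(rel([.616,.1615,.05]))
E
```

```text
[0.59509315 0.10722052 0.10406647] 0.052269341867429334
coilB [ 5.474e-01 -3.550e-02  6.320e-02  4.300e+01]
(array([0.5983, 0.104 , 0.1319]), (64, 78))
can0 [6.183e-01 1.601e-01 3.620e-02 1.100e+02]
[-0.538, 1.385, 1.346, -0.008, -0.02, 0.014]
```

Call:
servo_tool:
  commands:
    - [-0.5,1.4,0,0,0,0,52]
    - [-0.5,1.4,0.8,0,0,0,52]
    - [-0.5,1.4,1.6,0,0,0,52]
    - [-0.5,1.4,2.4,0,0,0,52]
    - [-0.5,1.4,2.82,0,0,0,52]
    - [-0.5,1.4,2.82,0,0,0,52]
    - [-0.5,1.4,2.82,0,0,0,52]

```text
clock: 14.0
eef_pos: [0.6149, 0.1609, -0.0082]
tcp_rot: [[-1.0, 0.001, -0.001], [0.001, 1.0, -0.0], [0.001, -0.0, -1.0]]
contact_force: [-0.2, 0.2, 0.4]
width: 0.0516
grasp_force: 0.0
```

```bash
python3 - <<'E'
from h import *
s=manip.sense(); e=s["eef_pos"]; print(e,s["contact_force"])
c=cap("scene"); w=world(c); print(fing(c,e,.018,.1,.0195))
print("can0",topface(c,w,(.619,.16),.036,.03,.003))
E
```

```text
[ 0.61490025  0.16093679 -0.00816597] [-0.18421686  0.19159818  0.3538388 ]
(array([0.6225, 0.1603, 0.0183]), (321, 318))
can0 [6.183e-01 1.601e-01 3.610e-02 1.100e+02]
```

Call:
servo_tool:
  commands:
    - [0,0,0,0,0,0,20]
    - [0,0,0,0,0,0,20]
    - [0,0,0,0,0,0,20]
    - [0,0,0,0,0,0,20]
    - [0,0,0,0,0,0,20]
    - [0,0,-0.5,0,0,0,20]
    - [0,0,-1.5,0,0,0,20]
    - [0,0,-2.3,0,0,0,20]
  force: 50

```text
clock: 14.85
eef_pos: [0.6154, 0.1625, 0.0855]
tcp_rot: [[-1.0, -0.001, 0.0], [-0.001, 1.0, 0.0], [-0.0, 0.0, -1.0]]
contact_force: [1.1, 0.1, -1.2]
width: 0.0316
grasp_force: 49.8
```

Call:
servo_tool:
  commands:
    - [1.76,-4.85,0,0,0,0,20]
    - [1.76,-4.85,0,0,0,0,20]
    - [1.76,-4.85,0,0,0,0,20]
    - [1.76,-4.85,0,0,0,0,20]
    - [1.76,-4.85,0,0,0,0,20]
    - [1.76,-4.85,0,0,0,0,20]
    - [1.76,-4.85,0,0,0,0,20]

```text
clock: 15.55
eef_pos: [0.5458, -0.0309, 0.0841]
tcp_rot: [[-1.0, -0.001, 0.001], [-0.001, 1.0, 0.001], [-0.001, 0.001, -1.0]]
contact_force: [0.3, 0.3, -0.1]
width: 0.0314
grasp_force: 49.8
```

```bash
cat >> h.py <<'E'
def over(d,H,foot_off,ax=(.5474,-.0355)):
    """held can above the fixture: silhouette columns below the fingers vs the axis, and its top face"""
    s=manip.sense(); e=np.array(s["eef_pos"]); c=cap("scene"); w=world(c); foot=e[2]+foot_off
    print("eef",e.round(4),"w",round(s["width"],4),"foot",round(foot,4),"f",np.round(s["contact_force"],1))
    q=tips(c,e,.045); lo=q[(q[:,2]>foot-.004)&(q[:,2]<foot+.012)]
    if len(lo): print("can low part: y mid",(lo[:,1].min()+lo[:,1].max())/2,"span",np.ptp(lo[:,1]),"x front - r",lo[:,0].max()-d/2,"zmin",lo[:,2].min())
    print("top",topface(c,w,e,foot+H,d/2+.004,.004)); return c
E
python3 - <<'E'
from h import *
c=over(.033,.036,.0085)
print(rel([.5445,-.0335,.08]))
E
```

```text
eef [ 0.5458 -0.0309  0.0841] w 0.0314 foot 0.0926 f [ 0.3  0.3 -0.1]
can low part: y mid -0.033963182134542566 span 0.030547314380121673 x front - r 0.54611826126379 zmin 0.09044581654144716
top [ 5.512e-01 -3.210e-02  1.264e-01  8.600e+01]
[0.035, -0.074, 0.1, 0.007, 0.009, 0.025]
```

Call:
servo_tool:
  commands:
    - [0.02,-0.05,0.3,0,0,0,20]
    - [0.02,-0.05,0.6,0,0,0,20]
    - [0.02,-0.05,0.9,0,0,0,20]
    - [0.02,-0.05,1.2,0,0,0,20]
    - [0.02,-0.05,1.3,0,0,0,20]
    - [0.02,-0.05,1.3,0,0,0,20]

```text
clock: 16.2
eef_pos: [0.5442, -0.0335, 0.0309]
tcp_rot: [[-1.0, -0.001, -0.001], [-0.001, 1.0, 0.0], [0.001, 0.0, -1.0]]
contact_force: [0.1, -0.4, 0.5]
width: 0.0315
grasp_force: 49.8
```

Call:
servo_tool:
  commands:
    - [0,0,0.05,0,0,0,20]
    - [0,0,0.1,0,0,0,20]
    - [0,0,0.14,0,0,0,20]
    - [0,0,0.14,0,0,0,20]

```text
clock: 16.6
eef_pos: [0.5447, -0.0337, 0.0279]
tcp_rot: [[-1.0, -0.001, 0.001], [-0.001, 1.0, -0.0], [-0.001, -0.0, -1.0]]
contact_force: [-2.4, 0.9, 10.7]
width: 0.0314
grasp_force: 50.8
```

Call:
servo_tool:
  commands:
    - [0,0,0,0,0,0,50]
    - [0,0,0,0,0,0,50]
    - [0,0,0,0,0,0,50]
    - [0,0,-0.8,0,0,0,60]
    - [0,0,-1.6,0,0,0,60]
    - [0,0,-2,0,0,0,60]
    - [2.1,4.6,-2,0,0,0,62]
    - [2.1,4.6,-2,0,0,0,62]

```text
clock: 17.4
eef_pos: [0.5038, 0.0573, 0.107]
tcp_rot: [[-1.0, 0.003, 0.003], [0.003, 1.0, 0.0], [-0.003, 0.0, -1.0]]
contact_force: [-0.0, 1.5, -0.2]
width: 0.0618
grasp_force: 0.0
```

Call:
servo_tool:
  commands:
    - [1.1,2.1,0,0,0,0,62]
    - [1.1,2.1,0,0,0,0,62]
    - [1.1,2.1,0,0,0,0,62]
    - [1.1,2.1,0,0,0,0,62]

```text
clock: 17.8
eef_pos: [0.4583, 0.1418, 0.1061]
tcp_rot: [[-1.0, -0.003, 0.0], [-0.003, 1.0, -0.0], [-0.0, -0.0, -1.0]]
contact_force: [0.8, 0.1, 0.2]
width: 0.0622
grasp_force: 0.0
```

```bash
python3 - <<'E'
from h import *
s=manip.sense(); e=s["eef_pos"]; print(e,s["width"])
c=cap("scene"); w=world(c); print("can0 placed",topface(c,w,(.5474,-.0355),.070,.03,.006))
p=topface(c,w,(.4639,.1484),.048,.035,.003); print("can1",p,fing(c,e,.07,.16,.02)); print(rel([p[0]-.0035,p[1]+.002,-.003]))
E
```

```text
[0.45832714 0.14182622 0.10614704] 0.06221142251345907
can0 placed [ 5.487e-01 -3.600e-02  6.990e-02  1.100e+02]
can1 [4.639e-01 1.483e-01 4.790e-02 1.300e+02] (array([0.4611, 0.1389, 0.1364]), (41, 55))
[-0.033, 0.233, 2.73, -0.005, 0.005, 0.014]
```

Call:
servo_tool:
  commands:
    - [-0.05,0.22,0.5,0,0,0,62]
    - [-0.05,0.22,1.3,0,0,0,62]
    - [-0.05,0.22,2.1,0,0,0,62]
    - [-0.05,0.22,2.9,0,0,0,62]
    - [-0.05,0.22,2.9,0,0,0,62]
    - [-0.05,0.22,2.9,0,0,0,62]

```text
clock: 18.45
eef_pos: [0.4609, 0.1489, -0.0098]
tcp_rot: [[-1.0, 0.001, -0.001], [0.001, 1.0, -0.0], [0.001, -0.0, -1.0]]
contact_force: [0.2, -0.1, 0.6]
width: 0.0619
grasp_force: 0.0
```

Call:
servo_tool:
  commands:
    - [0,0,0,0,0,0,30]
    - [0,0,0,0,0,0,30]
    - [0,0,0,0,0,0,30]
    - [0,0,0,0,0,0,30]
    - [0,0,0,0,0,0,30]
    - [0,0,-0.5,0,0,0,30]
    - [0,0,-1.5,0,0,0,30]
    - [0,0,-2.3,0,0,0,30]
  force: 50

```text
clock: 19.25
eef_pos: [0.4608, 0.1501, 0.0843]
tcp_rot: [[-1.0, -0.001, 0.001], [-0.001, 1.0, 0.0], [-0.001, 0.0, -1.0]]
contact_force: [1.2, -0.9, -0.8]
width: 0.0428
grasp_force: 51.1
```

```bash
python3 - <<'E'
from h import *
c=over(.044,.048,.0100)
print(rel([.5447,-.0335,.085]))
E
```

```text
eef [0.4608 0.1501 0.0843] w 0.0428 foot 0.0943 f [ 1.2 -0.9 -0.8]
can low part: y mid 0.14648900738335144 span 0.04068216226691307 x front - r 0.45985688264685554 zmin 0.09160325141234497
top [  0.464    0.149    0.1405 127.    ]
[-1.999, -4.611, 0.12, 0.021, 0.103, 0.011]
```

Call:
servo_tool:
  commands:
    - [-2.1,-4.59,0,0,0,0,30]
    - [-2.1,-4.59,0,0,0,0,30]
    - [-2.1,-4.59,0,0,0,0,30]
    - [-2.1,-4.59,0,0,0,0,30]
    - [-2.1,-4.59,0,0,0,0,30]
    - [-2.1,-4.59,0,0,0,0,30]
    - [-2.1,-4.59,0,0,0,0,30]
    - [-2.1,-4.59,0,0,0,0,30]

```text
clock: 20.1
eef_pos: [0.544, -0.0321, 0.0822]
tcp_rot: [[-1.0, -0.003, -0.001], [-0.003, 1.0, 0.001], [0.001, 0.001, -1.0]]
contact_force: [1.2, 0.2, -1.0]
width: 0.0431
grasp_force: 51.3
```

```bash
python3 - <<'E'
from h import *
c=over(.044,.048,.0100)
print(rel([.5447,-.0335,.085]))
E
```

```text
eef [ 0.544  -0.0321  0.0822] w 0.0431 foot 0.0922 f [ 1.2  0.2 -1. ]
can low part: y mid -0.03419825543729199 span 0.04017716213200375 x front - r 0.5424584185149407 zmin 0.08991844212760822
top [ 5.480e-01 -3.370e-02  1.383e-01  1.630e+02]
[-0.014, -0.035, -0.07, 0.005, -0.007, 0.031]
```

Call:
servo_tool:
  commands:
    - [-0.02,-0.04,0.3,0,0,0,30]
    - [-0.02,-0.04,0.6,0,0,0,30]
    - [-0.02,-0.04,0.9,0,0,0,30]
    - [-0.02,-0.04,1.2,0,0,0,30]
    - [-0.02,-0.04,1.4,0,0,0,30]
    - [-0.02,-0.04,1.4,0,0,0,30]

```text
clock: 20.75
eef_pos: [0.5453, -0.0349, 0.0249]
tcp_rot: [[-1.0, -0.001, -0.001], [-0.001, 1.0, 0.001], [0.001, 0.001, -1.0]]
contact_force: [-0.3, -0.3, -0.5]
width: 0.0429
grasp_force: 51.3
```

Call:
servo_tool:
  commands:
    - [0,0,0.05,0,0,0,30]
    - [0,0,0.1,0,0,0,30]
    - [0,0,0.16,0,0,0,30]
    - [0,0,0.16,0,0,0,30]

```text
clock: 21.15
eef_pos: [0.5466, -0.0347, 0.0203]
tcp_rot: [[-1.0, -0.001, 0.002], [-0.001, 1.0, 0.001], [-0.002, 0.001, -1.0]]
contact_force: [1.0, 2.3, 2.3]
width: 0.0429
grasp_force: 51.4
```

Call:
servo_tool:
  commands:
    - [0,0,0,0,0,0,58]
    - [0,0,0,0,0,0,58]
    - [0,0,0,0,0,0,58]
    - [0,0,-0.8,0,0,0,70]
    - [0,0,-1.6,0,0,0,74]
    - [0,0,-2.3,0,0,0,74]
    - [-2,8.42,-2.3,0,0,0,74]
    - [-2,8.42,-2.3,0,0,0,74]

```text
clock: 21.95
eef_pos: [0.5701, 0.0617, 0.1134]
tcp_rot: [[-1.0, 0.003, 0.003], [0.003, 1.0, -0.0], [-0.003, -0.0, -1.0]]
contact_force: [1.1, 0.2, 0.4]
width: 0.0744
grasp_force: 0.0
```

Call:
servo_tool:
  commands:
    - [-1.45,6.1,0,0,0,0,74]
    - [-1.45,6.1,0,0,0,0,74]
    - [-1.45,6.1,0,0,0,0,74]
    - [-1.45,6.1,0,0,0,0,74]
    - [-1.45,6.1,0,0,0,0,74]
    - [-1.45,6.1,0,0,0,0,74]
    - [-1.45,6.1,0,0,0,0,74]

```text
clock: 22.65
eef_pos: [0.6261, 0.3071, 0.1108]
tcp_rot: [[-1.0, -0.003, -0.001], [-0.003, 1.0, -0.001], [0.001, -0.001, -1.0]]
contact_force: [0.2, -0.5, 0.3]
width: 0.0739
grasp_force: 0.0
```

```bash
python3 - <<'E'
from h import *
s=manip.sense(); e=s["eef_pos"]; print(e,s["width"])
c=cap("scene"); w=world(c); print("can1 placed",topface(c,w,(.5474,-.0355),.076,.03,.006))
p=topface(c,w,(.6302,.2997),.060,.035,.003); print("can2",p,fing(c,e,.07,.17,.02)); print(rel([p[0]-.0035,p[1]+.002,-.003]))
E
```

```text
[0.62612118 0.30708329 0.11081928] 0.07388091014311254
can1 placed [ 5.484e-01 -3.660e-02  7.610e-02  1.810e+02]
can2 [6.297e-01 2.999e-01 6.030e-02 3.050e+02] (array([0.629 , 0.3042, 0.1435]), (86, 102))
[-0.005, -0.093, 2.854, -0.014, -0.011, 0.012]
```

Call:
servo_tool:
  commands:
    - [0,-0.1,0.2,0,0,0,74]
    - [0,-0.1,1.0,0,0,0,74]
    - [0,-0.1,1.8,0,0,0,74]
    - [0,-0.1,2.5,0,0,0,74]
    - [0,-0.1,2.8,0,0,0,74]
    - [0,-0.1,2.8,0,0,0,74]

```text
clock: 23.3
eef_pos: [0.6245, 0.2999, -0.0024]
tcp_rot: [[-1.0, 0.001, -0.005], [0.001, 1.0, -0.002], [0.005, -0.002, -1.0]]
contact_force: [-0.3, -0.3, -0.5]
width: 0.0739
grasp_force: 0.0
```

Call:
servo_tool:
  commands:
    - [0,0,0,0,0,0,40]
    - [0,0,0,0,0,0,40]
    - [0,0,0,0,0,0,40]
    - [0,0,0,0,0,0,40]
    - [0,0,0,0,0,0,40]
    - [0,0,-0.5,0,0,0,40]
    - [0,0,-1.5,0,0,0,40]
    - [0,0,-2.5,0,0,0,40]
  force: 50

```text
clock: 24.1
eef_pos: [0.6253, 0.302, 0.0999]
tcp_rot: [[-1.0, -0.001, -0.003], [-0.001, 1.0, -0.001], [0.003, -0.001, -1.0]]
contact_force: [-0.3, 0.1, -0.3]
width: 0.0541
grasp_force: 52.9
```

```bash
python3 - <<'E'
from h import *
c=over(.055,.060,.001)
print(rel([.5450,-.0342,.095]))
E
```

```text
eef [0.6253 0.302  0.0999] w 0.0541 foot 0.1009 f [-0.3  0.1 -0.3]
can low part: y mid 0.2975757723080451 span 0.051201608675822075 x front - r 0.6260870401461538 zmin 0.09747882659729701
top [6.313e-01 3.031e-01 1.582e-01 2.850e+02]
[2.129, -8.446, 0.301, 0.042, 0.106, 0.012]
```

Call:
servo_tool:
  commands:
    - [2.1,-8.42,0,0,0,0,40]
    - [2.1,-8.42,0,0,0,0,40]
    - [2.1,-8.42,0,0,0,0,40]
    - [2.1,-8.42,0,0,0,0,40]
    - [2.1,-8.42,0,0,0,0,40]
    - [2.1,-8.42,0,0,0,0,40]
    - [2.1,-8.42,0,0,0,0,40]
    - [2.1,-8.42,0,0,0,0,40]

```text
clock: 24.95
eef_pos: [0.5415, -0.0397, 0.1]
tcp_rot: [[-1.0, 0.007, -0.0], [0.007, 1.0, -0.002], [0.0, -0.002, -1.0]]
contact_force: [0.6, 0.2, -0.1]
width: 0.0545
grasp_force: 53.2
```

Call:
servo_tool:
  commands:
    - [0,0,0,0,0,0,40]
    - [0,0,0,0,0,0,40]

```text
clock: 25.15
eef_pos: [0.5431, -0.0337, 0.0998]
tcp_rot: [[-1.0, -0.002, 0.0], [-0.002, 1.0, 0.001], [-0.0, 0.001, -1.0]]
contact_force: [0.3, -0.1, -0.5]
width: 0.054
grasp_force: 53.2
```

```bash
python3 - <<'E'
from h import *
c=over(.055,.060,-.001)
print(rel([.5450,-.0342,.095]))
E
```

```text
eef [ 0.5431 -0.0337  0.0998] w 0.054 foot 0.0988 f [ 0.3 -0.1 -0.5]
can low part: y mid -0.036187240954684584 span 0.05401325952110457 x front - r 0.5432394936974201 zmin 0.09723991359523884
top [ 5.477e-01 -3.550e-02  1.581e-01  2.660e+02]
[-0.046, -0.022, 0.121, 0.006, 0.004, 0.029]
```

Call:
servo_tool:
  commands:
    - [-0.02,-0.01,0.4,0,0,0,40]
    - [-0.02,-0.01,0.7,0,0,0,40]
    - [-0.02,-0.01,1.0,0,0,0,40]
    - [-0.02,-0.01,1.3,0,0,0,40]
    - [-0.02,-0.01,1.6,0,0,0,40]
    - [-0.02,-0.01,1.7,0,0,0,40]
    - [-0.02,-0.01,1.7,0,0,0,40]

```text
clock: 25.9
eef_pos: [0.5429, -0.0349, 0.0309]
tcp_rot: [[-1.0, -0.001, -0.002], [-0.001, 1.0, 0.0], [0.002, 0.0, -1.0]]
contact_force: [-0.8, 0.2, -1.3]
width: 0.054
grasp_force: 53.2
```

Call:
servo_tool:
  commands:
    - [0,0,0.05,0,0,0,40]
    - [0,0,0.1,0,0,0,40]
    - [0,0,0.16,0,0,0,40]
    - [0,0,0.16,0,0,0,40]

```text
clock: 26.3
eef_pos: [0.5442, -0.0346, 0.0255]
tcp_rot: [[-1.0, -0.001, 0.001], [-0.001, 1.0, 0.001], [-0.001, 0.001, -1.0]]
contact_force: [2.0, 3.3, -1.9]
width: 0.0542
grasp_force: 53.3
```

Call:
servo_tool:
  commands:
    - [0,0,0,0,0,0,68]
    - [0,0,0,0,0,0,68]
    - [0,0,0,0,0,0,68]
    - [0,0,-0.8,0,0,0,78]
    - [0,0,-1.6,0,0,0,85]
    - [0,0,-2.4,0,0,0,85]
    - [1.98,7.99,-2.4,0,0,0,85]
    - [1.98,7.99,-2.4,0,0,0,85]

```text
clock: 27.1
eef_pos: [0.5211, 0.0619, 0.1231]
tcp_rot: [[-1.0, 0.003, 0.004], [0.003, 1.0, -0.0], [-0.004, -0.0, -1.0]]
contact_force: [0.1, 1.1, -0.8]
width: 0.085
grasp_force: 0.0
```

Call:
servo_tool:
  commands:
    - [1.45,5.7,0,0,0,0,85]
    - [1.45,5.7,0,0,0,0,85]
    - [1.45,5.7,0,0,0,0,85]
    - [1.45,5.7,0,0,0,0,85]
    - [1.45,5.7,0,0,0,0,85]
    - [1.45,5.7,0,0,0,0,85]
    - [1.45,5.7,0,0,0,0,85]

```text
clock: 27.8
eef_pos: [0.461, 0.2903, 0.1214]
tcp_rot: [[-1.0, -0.002, 0.0], [-0.002, 1.0, -0.001], [-0.0, -0.001, -1.0]]
contact_force: [0.6, 0.4, -0.1]
width: 0.085
grasp_force: 0.0
```

```bash
python3 - <<'E'
from h import *
s=manip.sense(); e=s["eef_pos"]; print(e,s["width"])
c=cap("scene"); w=world(c); print("can2 placed",topface(c,w,(.5474,-.0355),.082,.035,.006))
p=topface(c,w,(.4685,.2829),.072,.04,.003); print("can3",p,fing(c,e,.09,.18,.03)); print(rel([p[0]-.0035,p[1]+.002,0]))
E
```

```text
[0.46102213 0.29027173 0.12136648] 0.0850347421279311
can2 placed [ 5.491e-01 -3.620e-02  8.200e-02  2.810e+02]
can3 [4.674e-01 2.830e-01 7.220e-02 2.820e+02] (array([0.464 , 0.2873, 0.1575]), (49, 59))
[-0.065, -0.108, 3.034, -0.009, -0.0, 0.009]
```

Call:
servo_tool:
  commands:
    - [-0.08,-0.11,0,0,0,0,85]
    - [-0.08,-0.11,0.8,0,0,0,85]
    - [-0.08,-0.11,1.6,0,0,0,85]
    - [-0.08,-0.11,2.4,0,0,0,85]
    - [-0.08,-0.11,2.9,0,0,0,85]
    - [-0.08,-0.11,2.9,0,0,0,85]

```text
clock: 28.45
eef_pos: [0.4623, 0.2825, 0.0025]
tcp_rot: [[-1.0, 0.002, -0.006], [0.002, 1.0, -0.003], [0.006, -0.003, -1.0]]
contact_force: [-1.5, 0.3, 0.5]
width: 0.0849
grasp_force: 0.0
```

Call:
servo_tool:
  commands:
    - [0,0,0,0,0,0,50]
    - [0,0,0,0,0,0,50]
    - [0,0,0,0,0,0,50]
    - [0,0,0,0,0,0,50]
    - [0,0,0,0,0,0,50]
    - [0,0,-0.5,0,0,0,50]
    - [0,0,-1.5,0,0,0,50]
    - [0,0,-2.6,0,0,0,50]
  force: 50

```text
clock: 29.25
eef_pos: [0.4627, 0.285, 0.1093]
tcp_rot: [[-1.0, -0.001, -0.004], [-0.001, 1.0, -0.001], [0.004, -0.001, -1.0]]
contact_force: [0.3, 1.6, -1.3]
width: 0.0647
grasp_force: 55.7
```

```bash
python3 - <<'E'
from h import *
c=over(.066,.072,-.006)
print(rel([.5445,-.0345,.11]))
E
```

```text
eef [0.4627 0.285  0.1093] w 0.0647 foot 0.1033 f [ 0.3  1.6 -1.3]
can low part: y mid 0.27987611276346896 span 0.059757507827488565 x front - r 0.4632520745062976 zmin 0.10295622035535942
top [4.680e-01 2.844e-01 1.746e-01 2.760e+02]
[-1.914, -8.048, 0.18, 0.048, 0.093, 0.013]
```

Call:
servo_tool:
  commands:
    - [-2.05,-7.98,0,0,0,0,50]
    - [-2.05,-7.98,0,0,0,0,50]
    - [-2.05,-7.98,0,0,0,0,50]
    - [-2.05,-7.98,0,0,0,0,50]
    - [-2.05,-7.98,0,0,0,0,50]
    - [-2.05,-7.98,0,0,0,0,50]
    - [-2.05,-7.98,0,0,0,0,50]
    - [-2.05,-7.98,0,0,0,0,50]

```text
clock: 30.1
eef_pos: [0.548, -0.0374, 0.1093]
tcp_rot: [[-1.0, 0.005, 0.001], [0.005, 1.0, -0.001], [-0.001, -0.001, -1.0]]
contact_force: [-0.7, 0.5, 0.2]
width: 0.0648
grasp_force: 56.0
```

Call:
servo_tool:
  commands:
    - [0,0,0,0,0,0,50]
    - [0,0,0,0,0,0,50]
    - [0,0,0,0,0,0,50]

```text
clock: 30.4
eef_pos: [0.5462, -0.0322, 0.1093]
tcp_rot: [[-1.0, -0.003, -0.001], [-0.003, 1.0, 0.0], [0.0, 0.0, -1.0]]
contact_force: [-0.4, 0.8, -1.2]
width: 0.065
grasp_force: 56.0
```

```bash
python3 - <<'E'
from h import *
c=over(.066,.072,-.006)
print(rel([.5445,-.0345,.11]))
E
```

```text
eef [ 0.5462 -0.0322  0.1093] w 0.065 foot 0.1033 f [-0.4  0.8 -1.2]
can low part: y mid -0.034191204712197 span 0.06425279404091327 x front - r 0.545581030584058 zmin 0.10143206358369483
top [ 5.506e-01 -3.410e-02  1.746e-01  3.660e+02]
[0.046, -0.056, -0.017, 0.004, -0.005, 0.03]
```

Call:
servo_tool:
  commands:
    - [0.04,-0.05,0.4,0,0,0,50]
    - [0.04,-0.05,0.8,0,0,0,50]
    - [0.04,-0.05,1.1,0,0,0,50]
    - [0.04,-0.05,1.4,0,0,0,50]
    - [0.04,-0.05,1.7,0,0,0,50]
    - [0.04,-0.05,1.95,0,0,0,50]
    - [0.04,-0.05,1.95,0,0,0,50]

```text
clock: 31.15
eef_pos: [0.5438, -0.0352, 0.0297]
tcp_rot: [[-1.0, -0.001, -0.003], [-0.001, 1.0, 0.001], [0.003, 0.001, -1.0]]
contact_force: [0.3, -0.8, -0.6]
width: 0.0649
grasp_force: 56.1
```

Call:
servo_tool:
  commands:
    - [0,0,0.06,0,0,0,50]
    - [0,0,0.12,0,0,0,50]
    - [0,0,0.17,0,0,0,50]
    - [0,0,0.17,0,0,0,50]

```text
clock: 31.55
eef_pos: [0.5456, -0.0347, 0.0247]
tcp_rot: [[-1.0, -0.001, 0.001], [-0.001, 1.0, 0.002], [-0.001, 0.002, -1.0]]
contact_force: [0.8, 3.6, -1.2]
width: 0.0654
grasp_force: 56.1
```

Call:
servo_tool:
  commands:
    - [0,0,0,0,0,0,82]
    - [0,0,0,0,0,0,82]
    - [0,0,0,0,0,0,82]
    - [0,0,-0.6,0,0,0,82]
    - [0,0,-1.4,0,0,0,82]
    - [0,0,-2.4,0,0,0,50]
    - [0,0,-3.2,0,0,0,45]
    - [0,0,-3.2,0,0,0,40]

```text
clock: 32.35
eef_pos: [0.5488, -0.0366, 0.1579]
tcp_rot: [[-1.0, -0.0, 0.01], [-0.0, 1.0, -0.002], [-0.01, -0.002, -1.0]]
contact_force: [0.2, -0.0, 0.3]
width: 0.0407
grasp_force: 0.0
```

```bash
cat >> h.py <<'E'
def cover(c,c0,n):
    w=world(c); d=w[...,:2]-np.array(c0)[:2]; r=np.hypot(d[...,0],d[...,1])
    hm=(w[...,2]>.106)&(w[...,2]<.118)&(r<.06); q=w[hm][:,:2]
    rc=cv2.minAreaRect((q*1e3).astype(np.float32)); a=rc[2] if rc[1][0]>rc[1][1] else rc[2]+90
    roof=topface(c,w,c0,.082,.06,.004); print(n,"handle",np.round(rc[0],1),np.round(rc[1],1),"dir",round(a,1),"roof",roof)
    ctr=np.array(rc[0])/1e3; d=w[...,:2]-ctr; r=np.hypot(d[...,0],d[...,1])
    m=(w[...,2]>.004)&(w[...,2]<.011)&(r<.058)&(r>.046); ang=np.degrees(np.arctan2(d[m][:,1],d[m][:,0])); 
    print(" lug hist/10deg",{int(k)*10-180:int(v) for k,v in enumerate(np.histogram(ang,36,(-180,180))[0]) if v>2})
E
python3 - <<'E'
from h import *
s=manip.sense(); e=s["eef_pos"]; print(e,s["width"])
c=cap("scene"); w=world(c); print("can3 placed",topface(c,w,(.548,-.0355),.088,.04,.006))
cover(c,(.6125,-.362),"scene"); cover(cap("top"),(.6035,-.361),"top")
print(rel([.609,-.3605,.15],157))
E
```

```text
[ 0.54880754 -0.03659088  0.15794456] 0.04068405968011958
can3 placed [ 5.497e-01 -3.640e-02  8.820e-02  3.880e+02]
scene handle [ 610.3 -363.6] [62.1 18.1] dir 65.2 roof [ 6.149e-01 -3.618e-01  8.220e-02  4.970e+02]
 lug hist/10deg {-70: 6, -60: 11, -50: 8, 50: 5, 60: 11, 70: 9}
top handle [ 603.7 -361.3] [61.9 16.6] dir 66.5 roof [ 6.031e-01 -3.611e-01  8.170e-02  6.480e+02]
 lug hist/10deg {-180: 8, -170: 8, 0: 3, 50: 3, 60: 12, 70: 7, 170: 3}
[-1.574, -8.114, 0.093, -0.022, 0.017, -13.395]
```

Call:
servo_tool:
  commands:
    - [-1.57,-8.11,0,0,0,-13.3,42]
    - [-1.57,-8.11,0,0,0,-13.3,42]
    - [-1.57,-8.11,0,0,0,-13.3,42]
    - [-1.57,-8.11,0,0,0,-13.3,42]
    - [-1.57,-8.11,0,0,0,-13.3,42]
    - [-1.57,-8.11,0,0,0,-13.3,42]
    - [-1.57,-8.11,0,0,0,-13.3,42]
    - [-1.57,-8.11,0,0,0,-13.3,42]

```text
clock: 33.25
eef_pos: [0.6066, -0.3649, 0.1484]
tcp_rot: [[-0.398, -0.917, -0.004], [-0.917, 0.398, 0.001], [0.001, 0.004, -1.0]]
contact_force: [-0.4, 0.7, -0.4]
width: 0.0421
grasp_force: 0.0
```

Call:
servo_tool:
  commands:
    - [0,0,0,0,0,0,42]
    - [0,0,0,0,0,0,42]
    - [0,0,0,0,0,0,42]

```text
clock: 33.55
eef_pos: [0.6078, -0.3587, 0.1519]
tcp_rot: [[-0.399, -0.917, -0.001], [-0.917, 0.399, 0.001], [-0.0, 0.002, -1.0]]
contact_force: [0.5, 0.6, 0.0]
width: 0.0421
grasp_force: 0.0
```

```bash
python3 - <<'E'
from h import *
s=manip.sense(); e=np.array(s["eef_pos"]); print(e,s["joint_positions"].round(2) if hasattr(s["joint_positions"],"round") else s["joint_positions"]); print(np.round(s["tcp_rot"],3).tolist())
print(rel([.609,-.3605,.1],156.5))
c=cap("scene"); cover(c,(.6125,-.362),"scene")
q=tips(c,e,.07); q=q[(q[:,2]>.165)&(q[:,2]<.2)]; print(q[:,2].min())
for lo in(.165,.175,.185):
    b=q[(q[:,2]>=lo)&(q[:,2]<lo+.01)]; yv=np.array(s["tcp_rot"])[:2,1]; xv=np.array(s["tcp_rot"])[:2,0]
    if len(b): t=(b[:,:2]-e[:2])@yv; x=(b[:,:2]-e[:2])@xv; print(lo,len(b),"t<0",t[t<0].min() if (t<0).any() else 0,t[t<0].max() if (t<0).any() else 0,"t>0",t[t>0].min() if (t>0).any() else 0,t[t>0].max() if (t>0).any() else 0,"x",x.min(),x.max())
f=c["frame"]; u,v=map(int,proj(c,[.61,-.36,.12])); cv2.imwrite('pics/f.png',cv2.resize(f[v-50:v+50,u-60:u+60,::-1],None,fx=5,fy=5,interpolation=cv2.INTER_CUBIC))
E
```

```text
[ 0.60782053 -0.35871311  0.15191822] [-0.62  0.68  0.44  1.33  0.   -1.78]
[[-0.399, -0.917, -0.001], [-0.917, 0.399, 0.001], [-0.0, 0.002, -1.0]]
[0.03, -0.047, 1.298, 0.018, 0.005, -0.0]
scene handle [ 609.7 -363.7] [62.6 17.5] dir 68.9 roof [ 6.149e-01 -3.616e-01  8.220e-02  4.990e+02]
 lug hist/10deg {-70: 3, -60: 12, -50: 13, 60: 16, 70: 9}
0.1766238887570587
0.175 51 t<0 -0.03474102931993242 -0.023675580494384105 t>0 0.01749751377118478 0.025776997141172382 x -0.011215201811019097 0.01059686704969383
0.185 104 t<0 -0.038166942999575154 -0.02331983578235719 t>0 0.016837491866252788 0.03283185706713033 x -0.012293841189659996 0.013325462238786652
```

View pics/f.png

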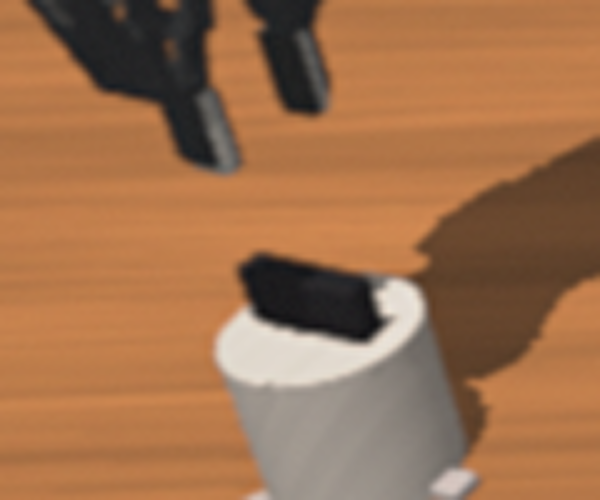

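In the crop the open fingers (210,165) and (310,110) sit parallel to the handle (315,295), slightly behind it and above. I'll go down and grip.

Call:
servo_tool:
  commands:
    - [0.04,-0.04,0.5,0,0,0,42]
    - [0.04,-0.04,1.2,0,0,0,42]
    - [0.04,-0.04,1.8,0,0,0,42]
    - [0.04,-0.04,2.15,0,0,0,42]
    - [0.04,-0.04,2.15,0,0,0,42]

```text
clock: 34.1
eef_pos: [0.6072, -0.3598, 0.0639]
tcp_rot: [[-0.398, -0.917, -0.004], [-0.917, 0.398, 0.003], [-0.001, 0.005, -1.0]]
contact_force: [-0.7, 1.0, -0.2]
width: 0.0422
grasp_force: 0.0
```

Call:
servo_tool:
  commands:
    - [0,0,0,0,0,0,5]
    - [0,0,0,0,0,0,5]
    - [0,0,0,0,0,0,5]
    - [0,0,0,0,0,0,5]
    - [0,0,0,0,0,0,5]
    - [0,0,0,0,0,0,5]
  force: 100

```text
clock: 34.7
eef_pos: [0.6095, -0.3623, 0.068]
tcp_rot: [[-0.398, -0.917, 0.002], [-0.917, 0.398, -0.001], [0.0, -0.002, -1.0]]
contact_force: [-1.9, 1.5, 5.7]
width: 0.014
grasp_force: 100.1
```

Call:
servo_tool:
  commands:
    - [0,0,-0.5,0,0,0,5]
    - [0,0,-1.3,0,0,0,5]
    - [0,0,-2.1,0,0,0,5]
    - [0,0,-2.8,0,0,0,5]
    - [-6.88,4.71,-2.8,0,0,-0.66,5]
    - [-6.88,4.71,-2.8,0,0,-0.66,5]
    - [-6.88,4.71,-2.8,0,0,-0.66,5]
    - [-6.88,4.71,-2.8,0,0,-0.66,5]
  force: 100

```text
clock: 35.5
eef_pos: [0.5701, -0.164, 0.1777]
tcp_rot: [[-0.345, -0.938, -0.001], [-0.938, 0.345, 0.001], [-0.0, 0.001, -1.0]]
contact_force: [0.5, -0.3, -3.2]
width: 0.0137
grasp_force: 98.9
```

```bash
python3 - <<'E'
from h import *
s=manip.sense(); print(s["eef_pos"],s["width"],s["contact_force"]); print(rel([.545,-.034,.178],159.7))
E
```

```text
[ 0.5701096  -0.16397412  0.17774343] 0.013654384891514057 [ 0.49105506 -0.27667607 -3.19651488]
[-2.833, 1.711, -0.004, 0.01, 0.004, 0.019]
```

Call:
servo_tool:
  commands:
    - [-2.83,1.71,0,0,0,0,5]
    - [-2.83,1.71,0,0,0,0,5]
    - [-2.83,1.71,0,0,0,0,5]
    - [-2.83,1.71,0,0,0,0,5]
    - [-2.83,1.71,0,0,0,0,5]
    - [-2.83,1.71,0,0,0,0,5]

```text
clock: 36.1
eef_pos: [0.5461, -0.0367, 0.1783]
tcp_rot: [[-0.346, -0.938, -0.0], [-0.938, 0.346, -0.0], [0.0, -0.0, -1.0]]
contact_force: [-0.1, 0.0, -3.7]
width: 0.0139
grasp_force: 98.9
```

```bash
cat >> h.py <<'E'
def held(ax=(.5485,-.036)):
    s=manip.sense(); e=np.array(s["eef_pos"]); print("eef",e.round(4),"w",round(s["width"],4),"f",np.round(s["contact_force"],1),"yaw",np.degrees(np.arctan2(s["tcp_rot"][1][1],s["tcp_rot"][0][1])).round(1))
    c=cap("scene"); w=world(c); d=w[...,:2]-np.array(ax); r=np.hypot(d[...,0],d[...,1])
    b=w[(r<.075)&(w[...,2]>.09)]; 
    if len(b)==0: return c
    zr=b[:,2].min(); print("lowest above .09:",zr.round(4))
    for lo in np.arange(.09,.21,.01):
        q=w[(r<.07)&(w[...,2]>lo)&(w[...,2]<lo+.01)]
        if len(q)>30: print(lo.round(2),len(q),"y mid",((q[:,1].min()+q[:,1].max())/2).round(4),"span",np.ptp(q[:,1]).round(4),"x front",q[:,0].max().round(4))
    return c
E
python3 - <<'E'
from h import *
c=held(); u,v=map(int,proj(c,[.548,-.036,.1])); cv2.imwrite('pics/g.png',cv2.resize(c["frame"][v-55:v+55,u-60:u+60,::-1],None,fx=5,fy=5,interpolation=cv2.INTER_CUBIC)); print(u-60,v-55)
print([proj(c,[.5485,-.036,z]).round(1).tolist() for z in(.03,.1,.19)])
E
```

```text
eef [ 0.5461 -0.0367  0.1783] w 0.0139 f [-0.1  0.  -3.7] yaw 159.8
lowest above .09: 0.0901
0.11 188 y mid -0.0356 span 0.0987 x front 0.5906
0.12 137 y mid -0.0403 span 0.0818 x front 0.5909
0.13 142 y mid -0.0397 span 0.0814 x front 0.5914
0.14 146 y mid -0.0404 span 0.0835 x front 0.5906
0.15 148 y mid -0.0396 span 0.0826 x front 0.5911
0.16 147 y mid -0.0387 span 0.0818 x front 0.5916
0.17 162 y mid -0.0394 span 0.084 x front 0.5918
0.18 148 y mid -0.0397 span 0.0807 x front 0.5907
0.19 401 y mid -0.0405 span 0.0831 x front 0.5919
0.2 101 y mid -0.0397 span 0.0609 x front 0.5667
228 140
[[290.3, 219.9], [288.6, 195.4], [286.2, 160.6]]
```

View pics/g.png

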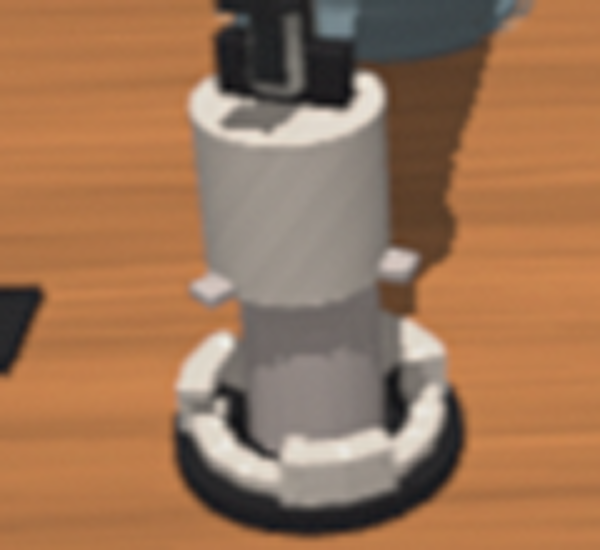

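The cover (centre (294,200)) hangs over can3 (315,400), and the lugs at (210,290) and (400,262) sit between the hooks. I'll fit circles to both bodies in the same depth image to get the offset.

```bash
cat >> h.py <<'E'
def cyl(w,c0,R,lo,hi,tol=.006):
    """axis of an upright cylinder of known radius from its visible surface points"""
    from scipy.optimize import least_squares
    q=w[(w[...,2]>lo)&(w[...,2]<hi)]; c0=np.array(c0)
    for _ in range(3):
        r=np.hypot(*(q[:,:2]-c0).T); b=q[abs(r-R)<tol]
        c0=least_squares(lambda c:np.hypot(b[:,0]-c[0],b[:,1]-c[1])-R,c0,loss='soft_l1',f_scale=.001).x
    return c0.round(4),len(b)
E
python3 - <<'E'
from h import *
s=manip.sense(); print(np.round(s["eef_pos"],4)); c=cap("scene"); w=world(c)
print("cover",cyl(w,(.5485,-.0395),.0425,.125,.18)); print("can3",cyl(w,(.5485,-.036),.033,.045,.075))
c0=pickle.load(open('pics/scene0.pkl','rb')); c0["R"]=cv2.Rodrigues(np.array(c0["rvec"]))[0]; c0["t"]=np.array(c0["tvec"]).reshape(3)
w0=world(c0); print("can3 at start",cyl(w0,(.4685,.2829),.033,.01,.06),"cover at start",cyl(w0,(.6125,-.362),.0425,.015,.075))
E
```

```text
[ 0.5462 -0.0369  0.1783]
cover (array([ 0.5462, -0.0401]), 816)
can3 (array([ 0.5437, -0.0365]), 292)
can3 at start (array([0.4638, 0.2845]), 418) cover at start (array([ 0.6079, -0.3645]), 926)
```

Call:
servo_tool:
  commands:
    - [-0.06,0.09,0,0,0,0,5]
    - [-0.06,0.09,0.4,0,0,0,5]
    - [-0.06,0.09,0.8,0,0,0,5]
    - [-0.06,0.09,1.2,0,0,0,5]
    - [-0.06,0.09,1.5,0,0,0,5]
    - [-0.06,0.09,1.7,0,0,0,5]
    - [-0.06,0.09,1.7,0,0,0,5]

```text
clock: 36.9
eef_pos: [0.5423, -0.0324, 0.1095]
tcp_rot: [[-0.345, -0.939, -0.002], [-0.939, 0.345, 0.001], [0.0, 0.002, -1.0]]
contact_force: [0.1, 0.5, -3.5]
width: 0.0138
grasp_force: 98.8
```

```bash
python3 - <<'E'
from h import *
s=manip.sense(); print(np.round(s["eef_pos"],4),np.round(s["contact_force"],1)); c=cap("scene"); w=world(c)
zr=s["eef_pos"][2]-.067; print("rim",zr,"cover",cyl(w,(.5437,-.0365),.0425,zr+.012,zr+.075))
E
```

```text
[ 0.5423 -0.0324  0.1095] [ 0.1  0.5 -3.5]
rim 0.04245195556411496 cover (array([ 0.5426, -0.0354]), 812)
```

Call:
servo_tool:
  commands:
    - [0.015,-0.03,0.15,0,0,0,5]
    - [0.015,-0.03,0.3,0,0,0,5]
    - [0.015,-0.03,0.4,0,0,0,5]
    - [0.015,-0.03,0.45,0,0,0,5]
    - [0.015,-0.03,0.5,0,0,0,5]
    - [0.015,-0.03,0.5,0,0,0,5]

```text
clock: 37.55
eef_pos: [0.5442, -0.0332, 0.091]
tcp_rot: [[-0.345, -0.939, 0.0], [-0.939, 0.345, 0.0], [-0.0, -0.0, -1.0]]
contact_force: [-1.4, 0.5, 0.8]
width: 0.0139
grasp_force: 99.2
```

```bash
python3 - <<'E'
from h import *
s=manip.sense(); print(np.round(s["eef_pos"],4),np.round(s["contact_force"],1),np.round(s["torque"],2)); c=cap("scene"); w=world(c)
zr=s["eef_pos"][2]-.067; print("rim",zr,"cover",cyl(w,(.5437,-.0365),.0425,.045,zr+.075)); print("roof",topface(c,w,(.5485,-.036),zr+.082,.05,.005))
E
```

```text
[ 0.5442 -0.0332  0.091 ] [-1.4  0.5  0.8] [ 0.08  0.3  -0.06]
rim 0.024030269895991246 cover (array([ 0.5446, -0.0364]), 671)
roof [ 5.561e-01 -3.590e-02  1.053e-01  3.960e+02]
```

The cover is on the track (roof 0.105). I'll twist clockwise now: 50° first.

Call:
servo_tool:
  commands:
    - [0,0,0,0,0,1.2,5]
    - [0,0,0,0,0,2.5,5]
    - [0,0,0,0,0,3.8,5]
    - [0,0,0,0,0,5,5]
    - [0,0,0,0,0,6.2,5]
    - [0,0,0,0,0,7.5,5]
    - [0,0,0,0,0,8.6,5]
    - [0,0,0,0,0,8.6,5]

```text
clock: 38.4
eef_pos: [0.5449, -0.0335, 0.091]
tcp_rot: [[-0.892, -0.452, 0.001], [-0.452, 0.892, -0.0], [-0.001, -0.001, -1.0]]
contact_force: [0.6, -0.1, -0.4]
width: 0.014
grasp_force: 99.3
```

```bash
python3 - <<'E'
from h import *
s=manip.sense(); print(np.round(s["eef_pos"],4),np.round(s["contact_force"],1),np.round(s["torque"],2),np.degrees(np.arctan2(s["tcp_rot"][1][1],s["tcp_rot"][0][1]))); c=cap("scene"); w=world(c)
print("cover",cyl(w,(.5437,-.0365),.0425,.045,.095)); print("roof",topface(c,w,(.5485,-.036),.104,.05,.006))
d=w[...,:2]-np.array([.5485,-.036]); hm=(w[...,2]>.128)&(w[...,2]<.142)&(np.hypot(d[...,0],d[...,1])<.04); q=w[hm][:,:2]
print(len(q),cv2.minAreaRect((q*1e3).astype(np.float32)))
E
```

```text
[ 0.5449 -0.0335  0.091 ] [ 0.6 -0.1 -0.4] [-0.18 -0.04 -0.04] 116.8486088785232
cover (array([ 0.5449, -0.0357]), 633)
roof [ 5.528e-01 -3.570e-02  1.052e-01  4.680e+02]
154 ((551.3444213867188, -31.658594131469727), (43.585418701171875, 40.24231719970703), 59.95490646362305)
```

Call:
servo_tool:
  commands:
    - [0,0,0,0,0,1.2,5]
    - [0,0,0,0,0,2.4,5]
    - [0,0,0,0,0,3.4,5]
    - [0,0,0,0,0,4.0,5]
    - [0,0,0.03,0,0,4.0,5]
    - [0,0,0.06,0,0,4.0,5]
    - [0,0,0.08,0,0,4.0,5]

```text
clock: 39.15
eef_pos: [0.5441, -0.0337, 0.0871]
tcp_rot: [[-0.993, -0.12, -0.0], [-0.12, 0.993, -0.001], [0.0, -0.001, -1.0]]
contact_force: [-0.2, -1.3, -3.2]
width: 0.014
grasp_force: 99.0
```

Call:
servo_tool:
  commands:
    - [0,0,0,0,0,0,5]

```text
clock: 39.25
eef_pos: [0.5441, -0.0336, 0.0871]
tcp_rot: [[-0.993, -0.12, -0.0], [-0.12, 0.993, -0.0], [0.0, -0.0, -1.0]]
contact_force: [0.2, -0.3, -4.3]
width: 0.0133
grasp_force: 98.9
```

It's dropping freely into the notches. Going the last 3–4 mm.

Call:
servo_tool:
  commands:
    - [0,0,0.04,0,0,0,5]
    - [0,0,0.08,0,0,0,5]
    - [0,0,0.1,0,0,0,5]
    - [0,0,0.1,0,0,0,5]

```text
clock: 39.65
eef_pos: [0.5444, -0.0334, 0.0839]
tcp_rot: [[-0.993, -0.119, 0.001], [-0.119, 0.993, -0.0], [-0.001, -0.0, -1.0]]
contact_force: [-1.4, -1.2, 3.9]
width: 0.0138
grasp_force: 99.7
```

```bash
python3 - <<'E'
from h import *
s=manip.sense(); print(np.round(s["eef_pos"],4),np.round(s["contact_force"],1),np.degrees(np.arctan2(s["tcp_rot"][1][1],s["tcp_rot"][0][1]))); c=cap("scene"); w=world(c)
print("cover",cyl(w,(.5437,-.0365),.0425,.045,.09)); print("roof",topface(c,w,(.5485,-.036),.098,.05,.006))
E
```

```text
[ 0.5444 -0.0334  0.0839] [-1.4 -1.2  3.9] 96.84539933028587
cover (array([ 0.5445, -0.0353]), 565)
roof [ 5.526e-01 -3.530e-02  9.840e-02  4.700e+02]
```

Roof at 0.098, so the cover is home in the notches. I'll let go and lift.

Call:
servo_tool:
  commands:
    - [0,0,0,0,0,0,40]
    - [0,0,0,0,0,0,40]
    - [0,0,0,0,0,0,40]
    - [0,0,0,0,0,0,40]
    - [0,0,-0.6,0,0,0,40]
    - [0,0,-1.4,0,0,0,40]
    - [0,0,-2.2,0,0,0,40]
    - [0,0,-2.5,0,0,0,40]

```text
clock: 40.5
eef_pos: [0.5461, -0.0335, 0.1867]
tcp_rot: [[-0.993, -0.119, 0.005], [-0.119, 0.993, -0.001], [-0.005, -0.001, -1.0]]
contact_force: [0.5, -0.0, 0.1]
width: 0.0401
grasp_force: 0.0
```

```bash
python3 - <<'E'
from h import *
s=manip.sense(); print(np.round(s["eef_pos"],4),s["width"]); c=cap("scene"); w=world(c)
print("cover",cyl(w,(.5437,-.0365),.0425,.045,.09)); print("roof",topface(c,w,(.5485,-.036),.098,.05,.006)); print("A",topface(c,w,(.4389,-.2273),.027,.03,.005))
f=c["frame"]; cv2.imwrite('pics/z.png',cv2.resize(f[140:300,100:420,::-1],None,fx=2.5,fy=2.5,interpolation=cv2.INTER_CUBIC))
E
```

```text
[ 0.5461 -0.0335  0.1867] 0.0400726428660793
cover (array([ 0.5444, -0.035 ]), 565)
roof [ 5.518e-01 -3.520e-02  9.810e-02  5.220e+02]
A [ 4.386e-01 -2.271e-01  2.640e-02  3.200e+01]
```

View pics/z.png

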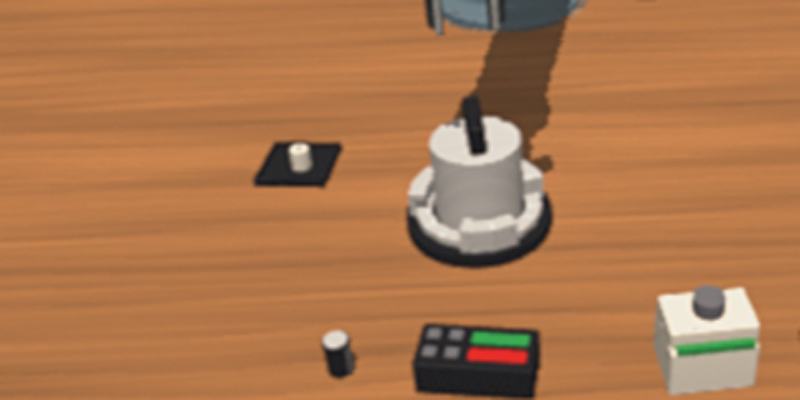

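The cover sits level and locked at (475,180) with its lugs under the hooks. The reject coil is in the dish at (298,157), the bystanders are untouched and the gripper is clear.

```bash
python3 -c "
from rig import manip
print(manip.job_done())"
```

```text
the job is handed in; nothing more can be done
None
```

The job is handed in at about 40 s on the robot's clock: the free coil is on the pin, the sticking coil is in the reject dish, all four cans are nested home, and the cover is twisted into its notches and released.

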